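# Break down the blade-guide stack into its service nests

### The arm

A 6-joint arm with a two-finger parallel gripper is mounted at the origin on the work surface. World frame = base frame: x ahead of the robot, y to its left, z up, the work surface at z = 0. Lengths are in m, angles in rad, forces in N, time in s.
With the tool pointing down it reaches from about 0.275 to 0.85 m from the base axis. Payload 19 kg.
Tool frame: the origin (TCP) lies midway between the tips of the shut fingers; the grasp point (between the pads) lies 19 mm behind it; y points along the fingers, z is the direction in which the jaws open and shut, and the axes are right-handed (so a half turn about y gives the same grasp; the last joint's range is limited). The gripper opens to 85 mm and grips with 20 to 120 N. Pads are 22 mm wide; open, the fingers measure 114 mm over their backs; the gripper's body (76 mm by 85 mm) begins 54 mm behind the grasp point. The pads swing forward as they close: fully open they stand 13 mm farther back than shut.
Start: joints at [-1.399, 0.15, 1.437, -0, 1.554, -0.134], TCP at [0.173, -0.548, 0.231] pointing down, gripper open.
Joint ranges: [-2.8, 2.8], [-0.68, 2.1], [0.12, 2.68], [-1.39, 4.53], [0.16, 2.79], [-2.81, 2.81]. Speed limits (rad/s): [1.89, 1.89, 2.22, 3.01, 3.01, 3.01].

### API

Orientations are given as a rotation vector (axis times angle).
In Python, from bench import r, imaging gives the robot as it stands.
- The arm moves only by the tool drive_tool, never from a script. Its argument "commands" is a list of rows, each an object with "slide": the shift along the world's x, y, z each as a share of 500 mm, from -1 to 1, a list of three; "twist": the turn about the world's z as a share of pi rad, from -1 to 1. In form: [{"slide": [x, y, z], "twist": twist}, ...]. A call has 1 to 20 rows; each row shifts and turns the pose as measured when the row begins; what a row does not reach is not made up. A row lasts 1/10 s, in which the tool goes at most 50 mm and 8.59 degrees, less where a joint would pass 70% of its speed; a pose out of reach is approached as far as the arm can. A call with a number of a shift or a turn outside -1 to 1 is refused whole. A call with a gripper value outside its range is refused whole. "hand" is the closure, from 0 (fully open) to 1 (shut), set as the call begins (left out, the last holds). The fingers move at their own pace and stop on an object; "newtons" is the grip in N (left out, the last holds). Time passes only in rows, so rows that do not move let the fingers close. It gives the time, the measured TCP pose, the force and the opening at its end, in the units of the state.
- r.state(): the state, without advancing time (a new reading comes with each control period).
- imaging.grab_frame(name): name is "scene" or "top"; returns a dict with "color" (420x560x3 uint8, red, green, blue), "range_z" (420x560 float32, m along the optical axis (not along the pixel's ray), 0 where there is no reading), "fovy" (degrees; the focal length in pixels is half the picture's height over the tangent of half this angle, whatever the lens; pixels are square), "cx", "cy" (the principal point, pixels), "distortion" ([k1, k2, p1, p2, k3] as OpenCV has them; the pictures are not rectified), "origin" and "attitude" of the camera in the world. Camera axes: x right, y up, looking along -z (the intrinsics and any distortion apply to the point x, -y, -z); pixel columns grow to the right and rows downward; lengths in m; the calibration is good to about 2 mm. A picture is of the moment at which its call begins.
- r.job_done(): hands the job in, once; it reports no verdict.
The state is a dict: "time_s": time; "joints": joint angles; "qvel": joint speeds; "joint_efforts": joint torques, N m; "eef_pos": TCP position; "ee_rot": TCP orientation; "force": force on the tool from outside, world axes, zero at the start; "torque": the same for the moment, N m; "grip_width": finger opening in m.
Only numpy, scipy, OpenCV 4.12 (cv2) and the standard library are available. Lean on these libraries where they do the work, as an engineer would, in place of code of your own. Each camera call takes 0.05 s, during which the arm holds its last target.

### The job

The sawmill's blade-guide parts stand stacked on the dark steel service plate. Take the stack apart from the top down, one part at a time, and lay each part flat and right way up, just as it stood in the stack, inside the wooden nest made for its shape: the brass grease cap in the small round nest, then the hexagon nut in the six-sided nest, then the flanged roller in the large round nest, and last the aluminium clamp block in the rectangular nest. Set each part down gently on the nest's floor and let go of it; do not drop or topple any.

Things in the scene. Friction and masses are not known exactly. Their poses are not given: they have to be found in the camera images.
- grease_cap: Brass grease cap, top of the stack: upright cylinder 30 mm in diameter, 22 mm high, with a 20 mm wide, 4 mm high step on top (26 mm high in all), 80 g. Origin: centre of its underside, z up along its axis.
- hex_nut: Dark steel hexagon nut (modelled solid), second from the top, under the cap: 41 mm across flats, 47 mm across corners, 22 mm high, 0.18 kg. Origin: centre of its underside, z up; its x and y axes: one pair of flats faces +x and -x, the others follow every 60 degrees.
- roller: Steel guide roller (solid), under the nut, standing upright: bottom flange 64 mm in diameter and 8 mm high, above it a drum 52 mm in diameter up to 34 mm, 0.5 kg. Grip it by the drum. Origin: centre of its underside (the flange), z up along its axis.
- clamp_block: Aluminium clamp block, bottom of the stack, lying flat on the service plate: 100 mm (its x) by 50 mm (its y) by 22 mm high, two dark bolt holes seen on top, 0.3 kg. Origin: centre of its underside, z up.
- nest_round_small: Small round nest for the grease cap: opening 50 mm in diameter, 66 mm outside. The rim is light wood, the floor black. It is fixed to the bench. Origin: centre of its underside, on the bench top, z up. The floor is 4 mm and the rim's top 10 mm above the bench. 
- nest_hex: Six-sided nest for the hexagon nut: opening 68 mm across flats, 84 mm outside; the nut fits at any yaw. The rim is light wood, the floor black. It is fixed to the bench. Origin: centre of its underside, on the bench top, z up. The floor is 4 mm and the rim's top 10 mm above the bench. 
- nest_round_big: Large round nest for the roller: opening 84 mm in diameter, 100 mm outside. The rim is light wood, the floor black. It is fixed to the bench. Origin: centre of its underside, on the bench top, z up. The floor is 4 mm and the rim's top 10 mm above the bench. 
- nest_rect: Rectangular nest for the clamp block: opening 120 mm (its x) by 70 mm (its y), 136 by 86 mm outside. The rim is light wood, the floor black. It is fixed to the bench. Origin: centre of its underside, on the bench top, z up. The floor is 4 mm and the rim's top 10 mm above the bench. 
- service_plate: Dark steel plate the stack stands on, 130 mm (its x) by 80 mm (its y), 6 mm high, fixed to the bench. Origin: centre of its underside, on the bench top, z up.

How it is judged:
By the outcome, as a careful person would: the job done as asked, in the order asked, and still so for the second after the job is handed in, with the robot touching nothing.
It also fails if it takes over 118 s, if anything falls off the work surface, if the arm or the gripper's body presses on something with over 40 N, if the wrist force passes 120 N, or if a joint passes its speed limit or range.

## Working session

There is one attempt and no reset: what is moved stays moved. The work goes in short steps, Python scripts to look and compute and a tool call to move; the robot and the scene stay as the last step left them, time stands still between calls to the robot, and variables do not carry over. Pictures are saved under pics/ and viewed, and the job is handed in when it is done.

Besides the shell and the picture viewer there is one more tool, called after "Request:" by a JSON object that holds its "fn" and its "kwargs". drive_tool: Moves the arm, as the interface text tells. Shift numbers are shares of 500 mm and turn numbers shares of pi rad, none past 1 either way. Its arguments: {"type":"object","properties":{"commands":{"type":"array","items":{"type":"object","properties":{"slide":{"type":"array","items":{"type":"number"}},"twist":{"type":"number"}}}},"hand":{"type":"number"},"newtons":{"type":"number"}},"required":["commands"]}

```bash
ls; mkdir -p pics; python3 - <<'E'
from bench import r, imaging
import cv2,numpy as np
print(r.state())
for n in("scene","top"):
    f=imaging.grab_frame(n)
    cv2.imwrite(f"pics/{n}0.png",f["color"][:,:,::-1]); np.savez(f"{n}0.npz",**f)
    print(n,{k:f[k] for k in f if k not in("color","range_z")})
E
```

```text
pics
{'time_s': 0.0, 'joints': array([-1.39895972e+00,  1.50944975e-01,  1.43797589e+00, -6.18781852e-06,
        1.55376003e+00, -1.33985525e-01]), 'qvel': array([ 0.00051174, -0.00021708, -0.00060578,  0.00058095,  0.00019467,
        0.00165332]), 'joint_efforts': array([-5.14168369e-04, -7.13062191e+01, -5.70866454e+01, -2.42131791e-04,
        9.05946479e-03,  4.30089926e-05]), 'eef_pos': array([ 0.17306924, -0.54810884,  0.23072626]), 'ee_rot': array([-0.31698898,  2.05779652, -2.05553259]), 'force': array([-0.15915596, -0.54394025,  0.62355612]), 'torque': array([-0.03824288, -0.05959411, -0.01706692]), 'grip_width': 0.08551272899382124}
scene {'fovy': 48.9622250781466, 'cx': 290.09566399268556, 'cy': 207.20079075734205, 'distortion': array([-0.12300529,  0.        ,  0.        ,  0.        ,  0.        ]), 'origin': array([0.98863973, 0.37604283, 0.78947441]), 'attitude': array([0.37585499, 0.79304193, 2.15127544])}
top {'fovy': 50.277599389716556, 'cx': 279.8039858319794, 'cy': 215.62017005711806, 'distortion': array([0.04793599, 0.        , 0.        , 0.        , 0.        ]), 'origin': array([0.37745949, 0.00237931, 1.05999087]), 'attitude': array([ 0.14154228, -0.11264156, -1.54885743])}
```

View pics/scene0.png

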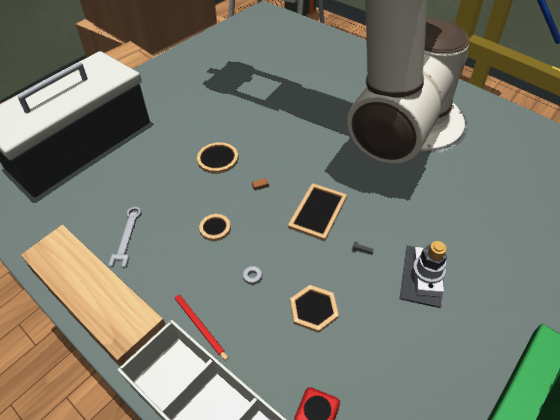

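View pics/top0.png

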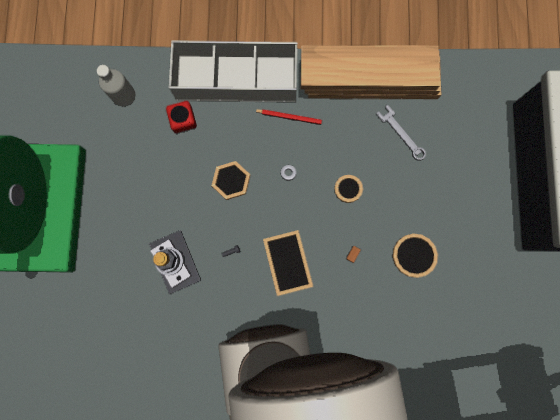

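The scene view shows the stack at about (432,265) and the nests at hex (314,307), rect (318,211), small round (215,227) and big round (217,157). In the top view the stack is at (170,258) and the nests at (231,180), (288,263), (348,188) and (415,256). Next I measure them.

```bash
cat > h.py <<'E'
import numpy as np,cv2
from scipy.spatial.transform import Rotation as R
def load(n): return dict(np.load(n))
def K(f):
    fl=f["color"].shape[0]/2/np.tan(np.radians(float(f["fovy"]))/2)
    return np.array([[fl,0,float(f["cx"])],[0,fl,float(f["cy"])],[0,0,1]])
def rays(f,px):
    u=cv2.undistortPoints(np.asarray(px,float).reshape(-1,1,2),K(f),f["distortion"]).reshape(-1,2)
    d=np.c_[u[:,0],-u[:,1],-np.ones(len(u))]
    return d@R.from_rotvec(f["attitude"]).as_matrix().T
def onplane(f,px,z):
    d=rays(f,px);o=f["origin"]
    return o+d*((z-o[2])/d[:,2])[:,None]
def cloud(f):
    h,w=f["range_z"].shape
    uu,vv=np.meshgrid(np.arange(w),np.arange(h))
    d=rays(f,np.c_[uu.ravel(),vv.ravel()])
    return (f["origin"]+d*f["range_z"].reshape(-1,1)).reshape(h,w,3)
E
python3 - <<'E'
from h import *
for n in("top","scene"):
    f=load(n+"0.npz"); hsv=cv2.cvtColor(f["color"],cv2.COLOR_RGB2HSV)
    P=cloud(f)
    m=cv2.inRange(hsv,(10,70,110),(25,200,255))
    cs,_=cv2.findContours(m,cv2.RETR_CCOMP,cv2.CHAIN_APPROX_NONE)
    hh=_[0]
    for i,c in enumerate(cs):
        a=cv2.contourArea(c)
        if a<200 or hh[i][3]!=-1: continue
        W=onplane(f,c.reshape(-1,2),0.010)[:,:2].astype(np.float32)
        if W[:,0].max()>0.75: continue
        rc=cv2.minAreaRect(W*1000); M=cv2.moments((W*1e4).astype(np.int32))
        ch=hh[i][2]; ic=None
        if ch>=0:
            kids=[k for k in range(len(cs)) if hh[k][3]==i]; k=max(kids,key=lambda k:cv2.contourArea(cs[k]))
            Wi=onplane(f,cs[k].reshape(-1,2),0.010)[:,:2].astype(np.float32); ic=cv2.minAreaRect(Wi*1000)
        print(n,"px",c.mean(0).round(),"cent",round(M['m10']/M['m00']/10,1),round(M['m01']/M['m00']/10,1),"rect",np.round(rc[0],1),np.round(rc[1],1),round(rc[2],1),"circ",np.round(cv2.minEnclosingCircle(W*1000)[1]*2,1),"inner",None if ic is None else (np.round(ic[0],1),np.round(ic[1],1),round(ic[2],1)))
        mm=np.zeros_like(m);cv2.drawContours(mm,[c],-1,255,-1); z=P[mm>0][:,2]; print("   z pct",np.percentile(z,[5,25,50,75,95]).round(4))
    # zoom on stack
    cx,cy=(170,258) if n=="top" else (430,270)
    s=f["color"][cy-45:cy+45,cx-50:cx+50,::-1]; cv2.imwrite(f"pics/{n}_stack.png",cv2.resize(s,None,fx=6,fy=6,interpolation=cv2.INTER_CUBIC))
E
```

```text
top px [[415. 255.]] cent 461.9 -292.1 rect [ 461.1 -292.1] [ 99.6 101.2] 1.1 circ 102.4 inner (array([ 462.1, -292.1]), array([85.7, 87. ]), 44.8)
   z pct [0.0022 0.0046 0.0066 0.0098 0.0133]
top px [[287. 263.]] cent 439.1 3.5 rect [439.2   3.6] [136.1  86.4] 15.4 circ 158.9 inner (array([439.4,   3.1]), array([124.1,  72.8]), 15.4)
   z pct [0.0023 0.0046 0.0063 0.0093 0.013 ]
top px [[348. 188.]] cent 619.0 -139.0 rect [ 619.  -138.4] [63.7 66.8] 0.8 circ 68.1 inner (array([ 618.4, -138.9]), array([52.6, 51.8]), 44.7)
   z pct [0.0024 0.0047 0.0073 0.0106 0.0134]
top px [[231. 179.]] cent 635.1 144.4 rect [635.6 144.5] [84.9 94.3] 78.0 circ 95.9 inner (array([635.8, 145.3]), array([78.6, 70.2]), 47.0)
   z pct [0.0025 0.0045 0.0064 0.0101 0.013 ]
scene px [[314. 307.]] cent 635.6 143.3 rect [635.6 143.8] [85.3 95.9] 18.3 circ 96.7 inner (array([635.9, 143.3]), array([69.2, 76.1]), 78.6)
   z pct [0.0039 0.0055 0.0072 0.0111 0.0134]
scene px [[214. 226.]] cent 619.5 -140.1 rect [ 619.9 -140.6] [65.9 65.7] 40.1 circ 68.8 inner (array([ 619.2, -140.7]), array([51.2, 50.2]), 6.2)
  
[... 643 characters left out ...]
516.  55.]] cent -518.1 94.4 rect [-518.5   96.1] [ 60.6 326.6] 0.4 circ 329.6 inner (array([-541.7,  225.2]), array([ 4.9, 12.4]), 85.4)
   z pct [-0.1657 -0.1633 -0.1616 -0.1601 -0.1576]
scene px [[126.  44.]] cent 295.1 -938.8 rect [  256.5 -1002.8] [202.7 434.9] 1.5 circ 453.3 inner None
   z pct [-0.4183 -0.4111 -0.3235 -0.3204 -0.3169]
scene px [[345.  24.]] cent -296.9 -443.9 rect [-294.6 -447.4] [224.7  85. ] 89.5 circ 236.6 inner (array([-314.3, -429.4]), array([15.4,  9.1]), 10.5)
   z pct [-0.7547 -0.7486 -0.7446 -0.7402 -0.7324]
scene px [[222.  11.]] cent -95.0 -845.9 rect [ -89.7 -841.5] [182.1  52.2] 45.2 circ 185.0 inner None
   z pct [-0.754  -0.7474 -0.7425 -0.7275 -0.3096]
```

```bash
python3 - <<'E'
import cv2,numpy as np
a=cv2.imread("pics/top_stack.png");b=cv2.imread("pics/scene_stack.png")
c=np.hstack([a,b]);cv2.imwrite("pics/stack2.png",cv2.resize(c,(800,360)))
E
```

```text
(no output)
```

View pics/stack2.png

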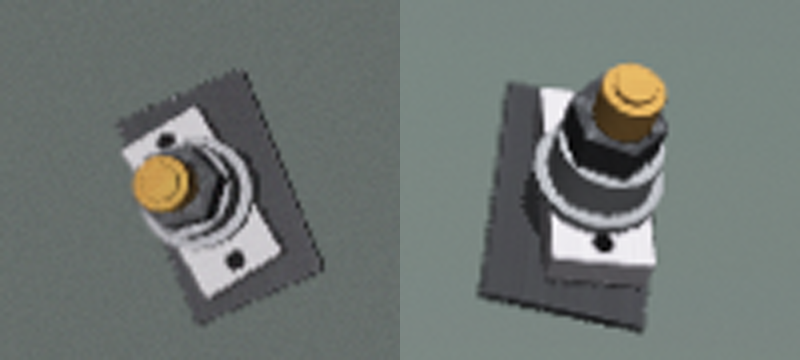

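Both views agree on the nests to within 2 mm, and the sizes match. In the zooms, the cap sits on the nut, the nut on the flanged roller and the roller on the block. Next I measure the stack.

```bash
python3 - <<'E'
from h import *
from bench import r
s=r.state(); Rm=R.from_rotvec(s["ee_rot"]).as_matrix(); print("tool y",Rm[:,1].round(3),"jaw z",Rm[:,2].round(3),"jaw yaw deg",np.degrees(np.arctan2(Rm[1,2],Rm[0,2])).round(2))
for n in("top","scene"):
    f=load(n+"0.npz"); hsv=cv2.cvtColor(f["color"],cv2.COLOR_RGB2HSV); P=cloud(f)
    near=(abs(P[...,0]-.43)<.15)&(abs(P[...,1]-.27)<.15)
    y=cv2.inRange(hsv,(12,120,90),(35,255,255))>0
    for nm,lo,hi,msk in(("cap top",.1025,.114,y),("nut top",.078,.090,~y),("rolltop",.056,.066,~y),("block top",.022,.034,hsv[...,2]>170)):
        m=near&(P[...,2]>lo)&(P[...,2]<hi)&msk
        q=P[m]; 
        if len(q)<5: print(n,nm,len(q)); continue
        h=cv2.convexHull((q[:,:2]*1000).astype(np.float32))
        print(n,nm,len(q),"px",np.argwhere(m).mean(0)[::-1].round(),"mean",(q.mean(0)*1000).round(1),"circ",np.round(cv2.minEnclosingCircle(h),1) if 0 else [np.round(v,1) for v in cv2.minEnclosingCircle(h)],"rect",[np.round(v,1) for v in cv2.minAreaRect(h)])
    # cap by rim rays: yellow mask hull
    m=(near&y).astype(np.uint8); cs,_=cv2.findContours(m,cv2.RETR_EXTERNAL,cv2.CHAIN_APPROX_NONE); c=max(cs,key=cv2.contourArea)
    W=onplane(f,c.reshape(-1,2),.106)[:,:2]*1000; print(n,"yellow on z=.106 rect",[np.round(v,1) for v in cv2.minAreaRect(W.astype(np.float32))])
E
```

```text
tool y [-0.     0.001 -1.   ] jaw z [ 0.301 -0.954 -0.001] jaw yaw deg -72.48
top cap top 137 px [160. 258.] mean [436.7 273.5 109.1] circ [array([436.5, 274.1]), np.float64(14.3)] rect [array([436.6, 274.5]), array([27.7, 26.9]), np.float64(8.1)]
top nut top 155 px [167. 260.] mean [435.1 265.5  85.2] circ [array([437. , 272.9]), np.float64(23.5)] rect [array([437., 273.]), array([44.8, 40.9]), np.float64(47.0)]
top rolltop 81 px [171. 263.] mean [430.7 261.7  62.4] circ [array([436.7, 273.6]), np.float64(25.5)] rect [array([435. , 269.1]), array([40.9, 49.7]), np.float64(71.3)]
top block top 311 px [172. 266.] mean [424.  267.3  29.5] circ [array([432., 274.]), np.float64(53.2)] rect [array([433.5, 272.6]), array([98.9, 51.1]), np.float64(32.9)]
top yellow on z=.106 rect [array([436.7, 274.8]), array([27.9, 25.5]), np.float64(3.6)]
scene cap top 154 px [438. 247.] mean [440.6 275.1 109.6] circ [array([438. , 275.7]), np.float64(15.4)] rect [array([438.8, 274.8]), array([28.2, 26.6]), np.float64(73.0)]
scene nut top 206 px [432. 257.] mean [447.4 273.1  85.1] circ [array([438.5, 273.1]), np.float64(24.0)] rect [array([442.4, 272.4]), array([43.2, 38.1]), np.float64(83.2)]
scene rolltop 164 px [431. 267.] mean [452.5 279.3  62. ] circ [array([439. , 274.4]), np.float64(26.1)] rect [array([447.4, 277.5]), array([32.9, 51.2]), np.float64(19.2)]
scene block top 246 px [428. 278.] mean [454.2 282.2  30. ] circ [array([433.3, 273.6]), np.float64(54.8)] rect [array([433.5, 273. ]), array([100.8,  48.8]), np.float64(34.0)]
scene yellow on z=.106 rect [array([438. , 274.9]), array([28.5, 27.2]), np.float64(71.4)]
```

Request:
{"fn": "drive_tool", "kwargs": {"commands": [{"slide": [0.03, 0.09, 0], "twist": 0}, {"slide": [0.03, 0.09, 0], "twist": 0}, {"slide": [0.03, 0.09, 0], "twist": 0}, {"slide": [0.03, 0.09, 0], "twist": 0}, {"slide": [0.03, 0.09, 0], "twist": 0}, {"slide": [0.03, 0.09, 0], "twist": 0}, {"slide": [0.03, 0.09, 0], "twist": 0}, {"slide": [0.03, 0.09, 0], "twist": 0}, {"slide": [0.03, 0.09, 0], "twist": 0}, {"slide": [0.03, 0.09, 0], "twist": 0}, {"slide": [0.03, 0.09, 0], "twist": 0}, {"slide": [0.03, 0.09, 0], "twist": 0}], "hand": 0, "newtons": 30}}

```text
time_s: 1.3
eef_pos: [0.3474, -0.0064, 0.2259]
ee_rot: [-0.306, 2.068, -2.055]
force: [1.4, -0.9, -0.0]
grip_width: 0.0853
```

Request:
{"fn": "drive_tool", "kwargs": {"commands": [{"slide": [0.03, 0.09, 0], "twist": 0}, {"slide": [0.03, 0.09, 0], "twist": 0}, {"slide": [0.03, 0.09, 0], "twist": 0}, {"slide": [0.03, 0.09, 0], "twist": 0}, {"slide": [0.03, 0.09, 0], "twist": 0}, {"slide": [0.02, 0.07, 0], "twist": 0}, {"slide": [0, 0, 0], "twist": 0}, {"slide": [0, 0, 0], "twist": 0}]}}

```text
time_s: 2.1
eef_pos: [0.4313, 0.2683, 0.2237]
ee_rot: [-0.314, 2.063, -2.052]
force: [-0.2, 0.3, -0.4]
grip_width: 0.0854
```

Request:
{"fn": "drive_tool", "kwargs": {"commands": [{"slide": [0.012, 0.013, 0], "twist": 0}, {"slide": [0, 0, -0.06], "twist": 0}, {"slide": [0, 0, -0.06], "twist": 0}, {"slide": [0, 0, -0.06], "twist": 0}, {"slide": [0, 0, 0], "twist": 0}]}}

```text
time_s: 2.6
eef_pos: [0.439, 0.272, 0.1326]
ee_rot: [-0.305, 2.065, -2.053]
force: [0.6, -0.5, -0.0]
grip_width: 0.0854
```

Request:
{"fn": "drive_tool", "kwargs": {"commands": [{"slide": [-0.003, 0.005, -0.03], "twist": 0}, {"slide": [0, 0, -0.03], "twist": 0}, {"slide": [0, 0, -0.02], "twist": 0}, {"slide": [0, 0, 0], "twist": 0}, {"slide": [0, 0, 0], "twist": 0}]}}

```text
time_s: 3.1
eef_pos: [0.4404, 0.2734, 0.0961]
ee_rot: [-0.296, 2.066, -2.052]
force: [-0.1, -0.4, -0.2]
grip_width: 0.0853
```

Request:
{"fn": "drive_tool", "kwargs": {"commands": [{"slide": [-0.006, 0.002, -0.008], "twist": 0}, {"slide": [0, 0, 0], "twist": 0}, {"slide": [0, 0, 0], "twist": 0}]}}

```text
time_s: 3.4
eef_pos: [0.4378, 0.2747, 0.0934]
ee_rot: [-0.294, 2.066, -2.051]
force: [0.2, -0.0, 0.1]
grip_width: 0.0855
```

```bash
python3 - <<'E'
from bench import r, imaging
import cv2,numpy as np
for i in range(3):
    f=imaging.grab_frame("scene"); s=r.state(); print(s["time_s"],s["eef_pos"].round(4),s["ee_rot"].round(3),s["joints"].round(3))
c=f["color"][150:330,340:520,::-1]; cv2.imwrite("pics/s1.png",cv2.resize(c,None,fx=3,fy=3,interpolation=cv2.INTER_CUBIC))
E
```

```text
3.45 [0.4378 0.2747 0.0933] [-0.294  2.066 -2.051] [0.409 0.111 1.77  0.004 1.248 1.683]
3.5 [0.4378 0.2746 0.0933] [-0.294  2.066 -2.051] [0.408 0.111 1.77  0.004 1.248 1.683]
3.55 [0.4378 0.2746 0.0932] [-0.294  2.066 -2.051] [0.408 0.111 1.77  0.004 1.248 1.683]
```

View pics/s1.png

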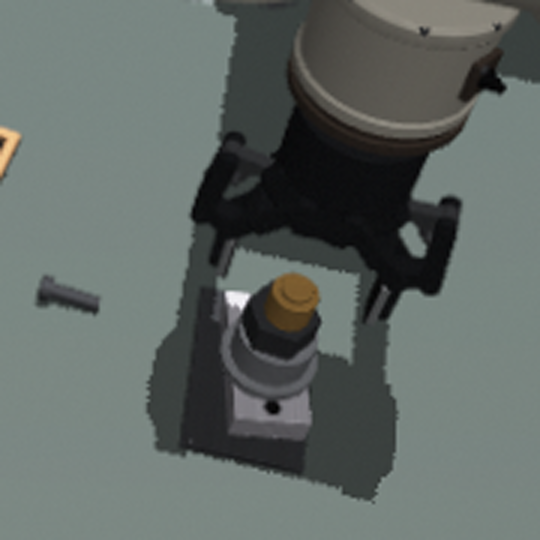

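Request:
{"fn": "drive_tool", "kwargs": {"commands": [{"slide": [0, 0, 0], "twist": 0}, {"slide": [0, 0, 0], "twist": 0}, {"slide": [0, 0, 0], "twist": 0}, {"slide": [0, 0, 0], "twist": 0}, {"slide": [0, 0, 0], "twist": 0}, {"slide": [0, 0, 0], "twist": 0}, {"slide": [0, 0, 0], "twist": 0}, {"slide": [0, 0, 0], "twist": 0}], "hand": 1, "newtons": 40}}

```text
time_s: 4.35
eef_pos: [0.438, 0.2747, 0.0936]
ee_rot: [-0.294, 2.066, -2.05]
force: [-1.0, -0.9, 1.1]
grip_width: 0.0283
```

```bash
cat > st.py <<'E'
import sys
from bench import r
from h import *
s=r.state();Rm=R.from_rotvec(s["ee_rot"]).as_matrix()
print(s["time_s"],(s["eef_pos"]*1000).round(1),"w",(s["grip_width"]*1000).round(1),"tilt mrad",(Rm[:2,1]*1000).round(1),"yaw",np.degrees(np.arctan2(Rm[1,2],Rm[0,2])).round(2),"F",s["force"].round(1),"q6",s["joints"][5].round(2))
if len(sys.argv)>3:
    t=np.array([float(v) for v in sys.argv[1:4]]); print("delta mm",(t-s["eef_pos"]*1000).round(1),"share",((t/1000-s["eef_pos"])/.5).round(4))
E
python3 st.py
```

```text
Traceback (most recent call last):
  File "st.py", line 5, in <module>
    print(s["time_s"],(s["eef_pos"]*1000).round(1),"w",(s["grip_width"]*1000).round(1),"tilt mrad",(Rm[:2,1]*1000).round(1),"yaw",np.degrees(np.arctan2(Rm[1,2],Rm[0,2])).round(2),"F",s["force"].round(1),"q6",s["joints"][5].round(2))
                                                       ^^^^^^^^^^^^^^^^^^^^^^^^^^^^
AttributeError: 'float' object has no attribute 'round'
```

Request:
{"fn": "drive_tool", "kwargs": {"commands": [{"slide": [0, 0, 0.02], "twist": 0}, {"slide": [0, 0, 0.04], "twist": 0}, {"slide": [0, 0, 0.06], "twist": 0}, {"slide": [0, 0, 0.04], "twist": 0}, {"slide": [0, 0, 0], "twist": 0}]}}

```text
time_s: 4.85
eef_pos: [0.4372, 0.2743, 0.1782]
ee_rot: [-0.295, 2.066, -2.051]
force: [0.1, -0.1, -0.6]
grip_width: 0.0282
```

```bash
sed -i 's/(s\["grip_width"\]\*1000).round(1)/round(s["grip_width"]*1000,1)/' st.py; python3 st.py 619 -139.6 150; python3 - <<'E'
from bench import r, imaging
import cv2,numpy as np
f=imaging.grab_frame("scene")
c=f["color"][150:330,340:520,::-1]; cv2.imwrite("pics/s2.png",cv2.resize(c,None,fx=3,fy=3,interpolation=cv2.INTER_CUBIC))
E
```

```text
4.85 [437.2 274.3 178.2] w 28.2 tilt mrad [8.9 8.3] yaw -73.1 F [ 0.1 -0.1 -0.6] q6 1.68
delta mm [ 181.8 -413.9  -28.2] share [ 0.3637 -0.8278 -0.0563]
```

View pics/s2.png

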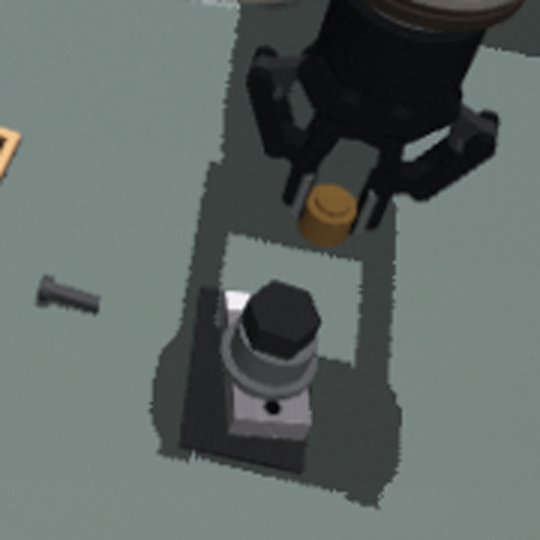

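Request:
{"fn": "drive_tool", "kwargs": {"commands": [{"slide": [0.018, -0.04, 0], "twist": 0}, {"slide": [0.036, -0.08, 0], "twist": 0}, {"slide": [0.036, -0.08, 0], "twist": 0}, {"slide": [0.036, -0.08, 0], "twist": 0}, {"slide": [0.036, -0.08, 0], "twist": 0}, {"slide": [0.036, -0.08, 0], "twist": 0}, {"slide": [0.036, -0.08, 0], "twist": 0}, {"slide": [0.036, -0.08, 0], "twist": 0}, {"slide": [0.036, -0.08, 0], "twist": 0}, {"slide": [0.036, -0.08, 0], "twist": 0}, {"slide": [0.018, -0.04, 0], "twist": 0}, {"slide": [0, 0, 0], "twist": 0}, {"slide": [0, 0, 0], "twist": 0}]}}

```text
time_s: 6.2
eef_pos: [0.6155, -0.1432, 0.1634]
ee_rot: [-0.316, 2.078, -2.052]
force: [0.2, 0.7, -0.6]
grip_width: 0.0281
```

```bash
python3 st.py 619 -139.6 60
```

```text
6.2 [ 615.5 -143.2  163.4] w 28.1 tilt mrad [-8.4 11.4] yaw -72.99 F [ 0.2  0.7 -0.6] q6 0.92
delta mm [   3.5    3.6 -103.4] share [ 0.007   0.0072 -0.2069]
```

Request:
{"fn": "drive_tool", "kwargs": {"commands": [{"slide": [0.007, 0.007, 0], "twist": 0}, {"slide": [0, 0, -0.05], "twist": 0}, {"slide": [0, 0, -0.06], "twist": 0}, {"slide": [0, 0, -0.06], "twist": 0}, {"slide": [0, 0, -0.04], "twist": 0}, {"slide": [0, 0, 0], "twist": 0}, {"slide": [0, 0, 0], "twist": 0}]}}

```text
time_s: 6.9
eef_pos: [0.6186, -0.131, 0.0561]
ee_rot: [-0.321, 2.074, -2.046]
force: [0.3, -0.7, 0.3]
grip_width: 0.0282
```

```bash
python3 st.py 619 -139.6 13.6; python3 - <<'E'
from bench import r, imaging
import cv2,numpy as np
f=imaging.grab_frame("scene");g=imaging.grab_frame("top")
np.savez("top1.npz",**g);np.savez("scene1.npz",**f)
c=f["color"][140:320,120:300,::-1]; d=g["color"][120:240,270:450,::-1]
cv2.imwrite("pics/s3.png",np.hstack([cv2.resize(c,(400,400)),cv2.resize(d,(400,400*120//180)) if 0 else cv2.resize(g["color"][100:280,260:440,::-1],(400,400))]))
E
```

```text
6.9 [ 618.6 -131.    56.1] w 28.2 tilt mrad [-7.2 12.1] yaw -72.59 F [ 0.3 -0.7  0.3] q6 0.93
delta mm [  0.4  -8.6 -42.5] share [ 0.0007 -0.0172 -0.085 ]
```

View pics/s3.png

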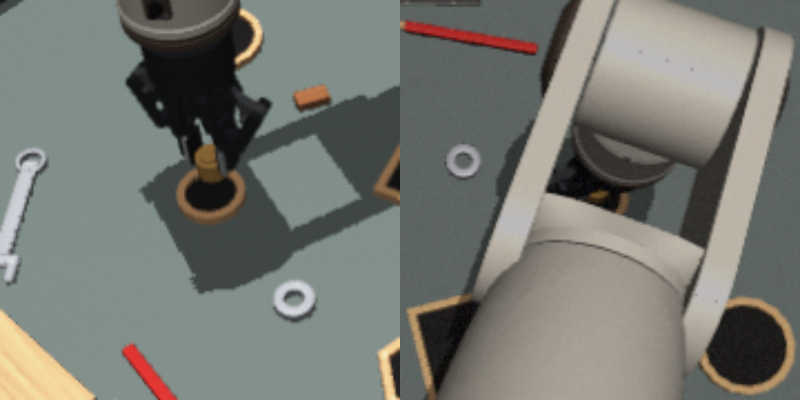

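Request:
{"fn": "drive_tool", "kwargs": {"commands": [{"slide": [0, -0.017, -0.01], "twist": 0}, {"slide": [0, 0, -0.02], "twist": 0}, {"slide": [0, 0, 0], "twist": 0}, {"slide": [0, 0, 0], "twist": 0}]}}

```text
time_s: 7.4
eef_pos: [0.6201, -0.1412, 0.0432]
ee_rot: [-0.316, 2.069, -2.047]
force: [0.1, 0.7, 0.2]
grip_width: 0.028
```

```bash
python3 st.py 619 -139.6 13.6
```

```text
7.4 [ 620.1 -141.2   43.2] w 28.0 tilt mrad [-2.3 10.2] yaw -72.61 F [0.1 0.7 0.2] q6 0.91
delta mm [ -1.1   1.6 -29.6] share [-0.0022  0.0031 -0.0593]
```

Centred. I'll lower it in small rows, watching the force.

Request:
{"fn": "drive_tool", "kwargs": {"commands": [{"slide": [0, 0.001, -0.02], "twist": 0}, {"slide": [0, 0, -0.016], "twist": 0}, {"slide": [0, 0, -0.01], "twist": 0}, {"slide": [0, 0, 0], "twist": 0}, {"slide": [0, 0, 0], "twist": 0}]}}

```text
time_s: 7.9
eef_pos: [0.6198, -0.1405, 0.0177]
ee_rot: [-0.316, 2.07, -2.047]
force: [0.1, 1.2, -0.6]
grip_width: 0.0282
```

```bash
python3 st.py 619 -139.6 13.6
```

```text
7.9 [ 619.8 -140.5   17.7] w 28.2 tilt mrad [-3.1 10.6] yaw -72.62 F [ 0.1  1.2 -0.6] q6 0.92
delta mm [-0.8  0.9 -4.1] share [-0.0016  0.0017 -0.0082]
```

Request:
{"fn": "drive_tool", "kwargs": {"commands": [{"slide": [0, 0, -0.004], "twist": 0}, {"slide": [0, 0, -0.003], "twist": 0}, {"slide": [0, 0, 0], "twist": 0}, {"slide": [0, 0, 0], "twist": 0}]}}

```text
time_s: 8.3
eef_pos: [0.6202, -0.1405, 0.0145]
ee_rot: [-0.315, 2.069, -2.047]
force: [0.0, -0.4, -0.4]
grip_width: 0.028
```

```bash
python3 st.py 619 -139.6 13.6
```

```text
8.3 [ 620.2 -140.5   14.5] w 28.0 tilt mrad [-2.2 10.2] yaw -72.61 F [ 0.  -0.4 -0.4] q6 0.92
delta mm [-1.2  0.9 -0.9] share [-0.0023  0.0019 -0.0018]
```

Request:
{"fn": "drive_tool", "kwargs": {"commands": [{"slide": [0, 0, -0.002], "twist": 0}, {"slide": [0, 0, -0.001], "twist": 0}, {"slide": [0, 0, 0], "twist": 0}]}}

```text
time_s: 8.6
eef_pos: [0.6203, -0.1406, 0.0139]
ee_rot: [-0.315, 2.068, -2.048]
force: [0.2, 0.3, -1.4]
grip_width: 0.0282
```

Request:
{"fn": "drive_tool", "kwargs": {"commands": [{"slide": [0, 0, -0.002], "twist": 0}, {"slide": [0, 0, 0], "twist": 0}, {"slide": [0, 0, 0], "twist": 0}]}}

```text
time_s: 8.9
eef_pos: [0.6205, -0.1407, 0.0138]
ee_rot: [-0.314, 2.068, -2.048]
force: [-0.2, 0.3, -0.9]
grip_width: 0.028
```

Request:
{"fn": "drive_tool", "kwargs": {"commands": [{"slide": [0, 0, -0.004], "twist": 0}, {"slide": [0, 0, 0], "twist": 0}, {"slide": [0, 0, 0], "twist": 0}]}}

```text
time_s: 9.2
eef_pos: [0.6209, -0.1409, 0.014]
ee_rot: [-0.313, 2.066, -2.048]
force: [-0.4, -0.4, -1.3]
grip_width: 0.0278
```

```bash
python3 st.py 619 -139.6 13.6; python3 - <<'E'
from bench import r, imaging
import cv2,numpy as np
f=imaging.grab_frame("scene")
c=f["color"][180:250,180:250,::-1]
cv2.imwrite("pics/s4.png",cv2.resize(c,(560,560),interpolation=cv2.INTER_CUBIC)); print(r.state()["force"])
E
```

```text
9.2 [ 620.9 -140.9   14. ] w 27.8 tilt mrad [0.6 8.9] yaw -72.6 F [-0.4 -0.4 -1.3] q6 0.92
delta mm [-1.9  1.3 -0.4] share [-0.0038  0.0026 -0.0008]
[-0.01057177 -0.29561605 -0.91573953]
```

View pics/s4.png

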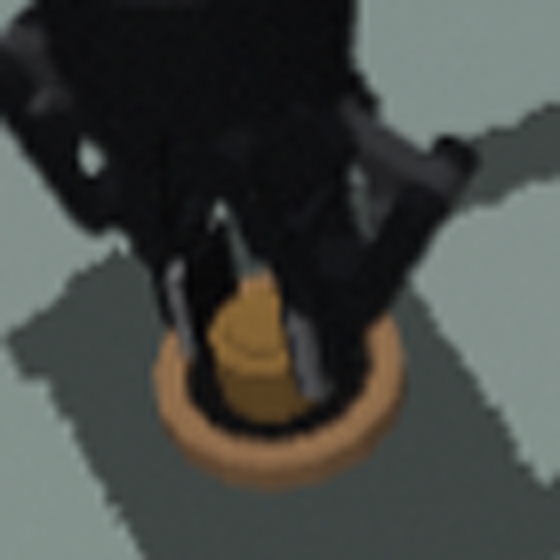

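Request:
{"fn": "drive_tool", "kwargs": {"commands": [{"slide": [-0.002, 0.001, -0.004], "twist": 0}, {"slide": [0, 0, -0.004], "twist": 0}]}}

```text
time_s: 9.45
eef_pos: [0.6211, -0.141, 0.0134]
ee_rot: [-0.31, 2.063, -2.049]
force: [-21.0, 7.3, 40.6]
grip_width: 0.0288
```

```bash
python3 st.py 619 -139.6 13.6
```

```text
9.45 [ 621.1 -141.    13.4] w 28.8 tilt mrad [3.8 7.4] yaw -72.59 F [-21.    7.3  40.6] q6 0.92
delta mm [-2.1  1.4  0.2] share [-0.0041  0.0027  0.0005]
```

Request:
{"fn": "drive_tool", "kwargs": {"commands": [{"slide": [0, 0, 0.001], "twist": 0}, {"slide": [0, 0, 0], "twist": 0}]}}

```text
time_s: 9.65
eef_pos: [0.6212, -0.141, 0.0144]
ee_rot: [-0.309, 2.062, -2.049]
force: [-0.0, -0.0, -0.4]
grip_width: 0.0279
```

Request:
{"fn": "drive_tool", "kwargs": {"commands": [{"slide": [0, 0, -0.0015], "twist": 0}]}}

```text
time_s: 9.75
eef_pos: [0.6211, -0.141, 0.0135]
ee_rot: [-0.309, 2.062, -2.049]
force: [-4.8, 0.6, 16.8]
grip_width: 0.0284
```

Request:
{"fn": "drive_tool", "kwargs": {"commands": [{"slide": [0, 0, 0], "twist": 0}, {"slide": [0, 0, 0], "twist": 0}, {"slide": [0, 0, 0], "twist": 0}, {"slide": [0, 0, 0], "twist": 0}, {"slide": [0, 0, 0], "twist": 0}, {"slide": [0, 0, 0], "twist": 0}], "hand": 0.4}}

```text
time_s: 10.35
eef_pos: [0.6207, -0.1409, 0.012]
ee_rot: [-0.311, 2.064, -2.049]
force: [0.6, -0.2, 0.4]
grip_width: 0.0515
```

Request:
{"fn": "drive_tool", "kwargs": {"commands": [{"slide": [0, 0, 0.02], "twist": 0}, {"slide": [0, 0, 0.05], "twist": 0}, {"slide": [0, 0, 0.08], "twist": 0}, {"slide": [0, 0, 0.08], "twist": 0}, {"slide": [-0.02, 0.04, 0.04], "twist": 0}, {"slide": [-0.036, 0.08, 0], "twist": 0}, {"slide": [0, 0, 0], "twist": 0}], "hand": 0}}

```text
time_s: 11.05
eef_pos: [0.5908, -0.0795, 0.1566]
ee_rot: [-0.307, 2.064, -2.049]
force: [-0.2, -0.1, -1.0]
grip_width: 0.0849
```

```bash
cat > nut.py <<'E'
from h import *
from bench import imaging
import sys
tag=sys.argv[1]
ims=[]
for n in("top","scene"):
    f=imaging.grab_frame(n); np.savez(f"{n}{tag}.npz",**f); g=f["color"][:,:,::-1]
    cx,cy=(170,258) if n=="top" else (430,270)
    ims.append(cv2.resize(g[cy-45:cy+45,cx-45:cx+45],(400,400),interpolation=cv2.INTER_CUBIC))
    if n=="scene": ims.append(cv2.resize(g[180:250,180:250],(400,400),interpolation=cv2.INTER_CUBIC)); full=g
o=np.hstack(ims)
cv2.imwrite(f"pics/{tag}.png",cv2.resize(o,(798,266)))
E
python3 nut.py n2; python3 st.py
```

```text
11.15 [592.1 -82.2 156.2] w 85.4 tilt mrad [4.9 6.8] yaw -72.76 F [0.5 0.  0.4] q6 1.0
```

View pics/n2.png

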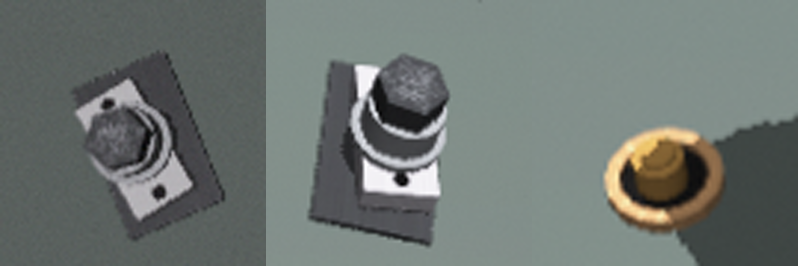

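```bash
python3 - <<'E'
from h import *
for n in("top","scene"):
    f=load(n+"n2.npz"); P=cloud(f); hsv=cv2.cvtColor(f["color"],cv2.COLOR_RGB2HSV)
    near=(abs(P[...,0]-.437)<.04)&(abs(P[...,1]-.274)<.04)
    for lo in(.076,.079):
        m=(near&(P[...,2]>lo)).astype(np.uint8)
        if n=="scene": pass
        m=cv2.morphologyEx(m,cv2.MORPH_CLOSE,np.ones((3,3),np.uint8))
        cs,_=cv2.findContours(m,cv2.RETR_EXTERNAL,cv2.CHAIN_APPROX_NONE); c=max(cs,key=cv2.contourArea)
        W=(onplane(f,c.reshape(-1,2),.084)[:,:2]*1000).astype(np.float32)
        M=cv2.moments(W); ctr=np.array([M['m10'],M['m01']])/M['m00']
        d=W-ctr; th=np.arctan2(d[:,1],d[:,0]); rr=np.hypot(d[:,0],d[:,1])
        tg=np.radians(np.arange(0,360,2)); o=np.argsort(th); ri=np.interp(tg,th[o],rr[o],period=2*np.pi)
        a6=(ri*np.exp(-6j*tg)).mean(); corner=np.degrees(-np.angle(a6))/6 if 0 else np.degrees(np.angle((ri*np.exp(6j*tg)).mean()))/6
        ap=cv2.approxPolyDP(cv2.convexHull(W),4,True).reshape(-1,2)
        print(n,lo,"ctr",ctr.round(1),"area",round(cv2.contourArea(W)),"(exp 1456) corner ang mod60",round(corner%60,1),"amp",abs(a6).round(2),"flat ang",round((corner+30)%60,1),"poly",len(ap))
        e=np.roll(ap,-1,0)-ap; print("   edges",[(round(float(np.hypot(*v)),1),round(float(np.degrees(np.arctan2(v[1],v[0]))%60),1)) for v in e])
E
```

```text
top 0.076 ctr [436.7 272.5] area 1412 (exp 1456) corner ang mod60 46.9 amp 0.68 flat ang 16.9 poly 6
   edges [(24.6, 46.4), (22.4, 46.9), (22.0, 47.4), (26.5, 45.0), (20.3, 44.7), (25.2, 47.2)]
top 0.079 ctr [436.9 272.9] area 1382 (exp 1456) corner ang mod60 46.9 amp 0.68 flat ang 16.9 poly 6
   edges [(24.6, 46.4), (22.4, 46.9), (22.0, 47.4), (27.0, 49.5), (19.8, 50.8), (22.1, 47.2)]
scene 0.076 ctr [439.6 272.9] area 1679 (exp 1456) corner ang mod60 47.6 amp 0.49 flat ang 17.6 poly 8
   edges [(27.8, 45.5), (11.6, 29.4), (18.5, 53.2), (17.1, 46.5), (16.0, 33.7), (19.1, 4.6), (21.0, 48.9), (20.1, 41.4)]
scene 0.079 ctr [438.3 272.6] area 1576 (exp 1456) corner ang mod60 45.9 amp 0.48 flat ang 15.9 poly 6
   edges [(31.8, 56.4), (18.6, 53.1), (21.1, 44.4), (29.2, 52.7), (21.0, 48.9), (21.8, 43.8)]
```

Request:
{"fn": "drive_tool", "kwargs": {"commands": [{"slide": [-0.034, 0.079, 0.004], "twist": 0.02}, {"slide": [-0.034, 0.079, 0.004], "twist": 0.02}, {"slide": [-0.034, 0.079, 0.004], "twist": 0.02}, {"slide": [-0.034, 0.079, 0.004], "twist": 0.02}, {"slide": [-0.034, 0.079, 0.004], "twist": 0.02}, {"slide": [-0.034, 0.079, 0.004], "twist": 0.02}, {"slide": [-0.034, 0.079, 0.004], "twist": 0.02}, {"slide": [-0.034, 0.079, 0.004], "twist": 0.02}, {"slide": [-0.03, 0.06, 0], "twist": 0}, {"slide": [0, 0, 0], "twist": 0}, {"slide": [0, 0, 0], "twist": 0}]}}

```text
time_s: 12.25
eef_pos: [0.4382, 0.2686, 0.1724]
ee_rot: [-0.75, 1.745, -1.734]
force: [-0.3, -0.0, -0.3]
grip_width: 0.085
```

```bash
python3 st.py 437.3 273 69
```

```text
12.25 [438.2 268.6 172.4] w 85.0 tilt mrad [-0.5  6.2] yaw -43.26 F [-0.3 -0.  -0.3] q6 1.15
delta mm [  -0.9    4.4 -103.4] share [-0.0018  0.0088 -0.2067]
```

Request:
{"fn": "drive_tool", "kwargs": {"commands": [{"slide": [0, 0.006, -0.03], "twist": 0.001}, {"slide": [0, 0, -0.05], "twist": 0}, {"slide": [0, 0, -0.05], "twist": 0}, {"slide": [0, 0, -0.02], "twist": 0}, {"slide": [0, 0, 0], "twist": 0}, {"slide": [0, 0, 0], "twist": 0}]}}

```text
time_s: 12.85
eef_pos: [0.443, 0.2664, 0.0962]
ee_rot: [-0.745, 1.746, -1.738]
force: [0.1, 0.6, 0.0]
grip_width: 0.0854
```

```bash
python3 st.py 437.3 273 69
```

```text
12.85 [443.  266.4  96.2] w 85.4 tilt mrad [0.9 5.3] yaw -43.51 F [0.1 0.6 0. ] q6 1.15
delta mm [ -5.7   6.6 -27.2] share [-0.0114  0.0132 -0.0544]
```

Request:
{"fn": "drive_tool", "kwargs": {"commands": [{"slide": [-0.011, 0.013, -0.01], "twist": 0.002}, {"slide": [0, 0, -0.02], "twist": 0}, {"slide": [-0.001, 0.001, -0.016], "twist": 0}, {"slide": [0, 0, 0], "twist": 0}, {"slide": [0, 0, 0], "twist": 0}]}}

```text
time_s: 13.35
eef_pos: [0.4377, 0.2743, 0.0737]
ee_rot: [-0.747, 1.741, -1.732]
force: [-0.8, 0.6, 0.4]
grip_width: 0.0852
```

```bash
python3 st.py 437.3 273 69
```

```text
13.35 [437.7 274.3  73.7] w 85.2 tilt mrad [4.1 6.7] yaw -43.12 F [-0.8  0.6  0.4] q6 1.16
delta mm [-0.4 -1.3 -4.7] share [-0.0008 -0.0026 -0.0095]
```

Request:
{"fn": "drive_tool", "kwargs": {"commands": [{"slide": [-0.001, -0.003, -0.008], "twist": 0}, {"slide": [0, 0, 0], "twist": 0}, {"slide": [0, 0, 0], "twist": 0}]}}

```text
time_s: 13.65
eef_pos: [0.4373, 0.2728, 0.0697]
ee_rot: [-0.746, 1.74, -1.732]
force: [0.6, -0.2, 0.3]
grip_width: 0.0855
```

```bash
python3 st.py 437.3 273 69
```

```text
13.65 [437.3 272.8  69.7] w 85.5 tilt mrad [4.5 6.8] yaw -43.12 F [ 0.6 -0.2  0.3] q6 1.16
delta mm [ 0.   0.2 -0.7] share [ 0.      0.0005 -0.0015]
```

Request:
{"fn": "drive_tool", "kwargs": {"commands": [{"slide": [0, 0, 0], "twist": 0}, {"slide": [0, 0, 0], "twist": 0}, {"slide": [0, 0, 0], "twist": 0}, {"slide": [0, 0, 0], "twist": 0}, {"slide": [0, 0, 0], "twist": 0}, {"slide": [0, 0, 0], "twist": 0}, {"slide": [0, 0, 0], "twist": 0}, {"slide": [0, 0, 0], "twist": 0}], "hand": 1, "newtons": 40}}

```text
time_s: 14.45
eef_pos: [0.4376, 0.2728, 0.0703]
ee_rot: [-0.745, 1.74, -1.732]
force: [-0.3, 0.3, 0.9]
grip_width: 0.0401
```

```bash
python3 st.py
```

```text
14.45 [437.6 272.8  70.3] w 40.1 tilt mrad [5.4 7.2] yaw -43.13 F [-0.3  0.3  0.9] q6 1.16
```

Request:
{"fn": "drive_tool", "kwargs": {"commands": [{"slide": [0, 0, 0.02], "twist": 0}, {"slide": [0, 0, 0.04], "twist": 0}, {"slide": [0, 0, 0.05], "twist": 0}, {"slide": [0, 0, 0.04], "twist": 0}, {"slide": [0, 0, 0], "twist": 0}]}}

```text
time_s: 14.95
eef_pos: [0.4366, 0.2724, 0.1494]
ee_rot: [-0.747, 1.741, -1.732]
force: [-0.1, -0.0, -1.6]
grip_width: 0.0399
```

```bash
python3 st.py 635.5 143.8 60; python3 nut.py n3
```

```text
14.95 [436.6 272.4 149.4] w 39.9 tilt mrad [3.5 6.3] yaw -43.13 F [-0.1 -0.  -1.6] q6 1.16
delta mm [ 198.9 -128.6  -89.4] share [ 0.3977 -0.2572 -0.1788]
```

View pics/n3.png

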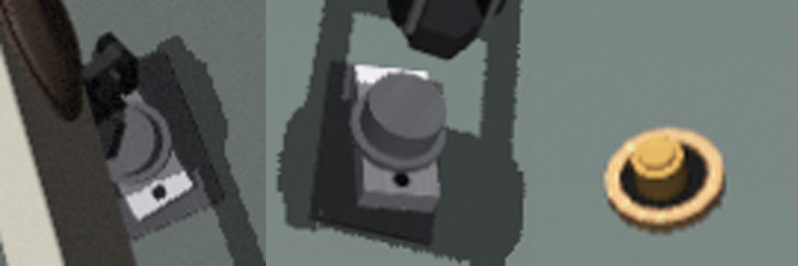

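The nut has been lifted, the roller stayed on the block and the cap stands in its nest. Next is the hex nest.

Request:
{"fn": "drive_tool", "kwargs": {"commands": [{"slide": [0.03, -0.02, 0], "twist": 0}, {"slide": [0.06, -0.04, 0], "twist": 0}, {"slide": [0.06, -0.04, 0], "twist": 0}, {"slide": [0.06, -0.04, 0], "twist": 0}, {"slide": [0.06, -0.04, 0], "twist": 0}, {"slide": [0.06, -0.04, 0], "twist": 0}, {"slide": [0.06, -0.04, 0], "twist": 0}, {"slide": [0, 0, 0], "twist": 0}, {"slide": [0, 0, 0], "twist": 0}]}}

```text
time_s: 15.95
eef_pos: [0.6374, 0.13, 0.1337]
ee_rot: [-0.767, 1.749, -1.735]
force: [-0.7, 0.3, -2.3]
grip_width: 0.0404
```

```bash
python3 st.py 635.5 143.8 50
```

```text
15.95 [637.4 130.  133.7] w 40.4 tilt mrad [-14.2   2. ] yaw -43.11 F [-0.7  0.3 -2.3] q6 0.83
delta mm [ -1.9  13.8 -83.7] share [-0.0039  0.0276 -0.1673]
```

Request:
{"fn": "drive_tool", "kwargs": {"commands": [{"slide": [-0.004, 0.027, -0.02], "twist": 0}, {"slide": [0, 0, -0.05], "twist": 0}, {"slide": [0, 0, -0.05], "twist": 0}, {"slide": [0, 0, -0.03], "twist": 0}, {"slide": [0, 0, 0], "twist": 0}, {"slide": [0, 0, 0], "twist": 0}]}}

```text
time_s: 16.55
eef_pos: [0.631, 0.1482, 0.0519]
ee_rot: [-0.774, 1.75, -1.732]
force: [0.8, 1.3, -1.9]
grip_width: 0.0396
```

```bash
python3 st.py 635.5 143.8 12.3
```

```text
16.55 [631.  148.2  51.9] w 39.6 tilt mrad [-18.9   2.3] yaw -42.92 F [ 0.8  1.3 -1.9] q6 0.86
delta mm [  4.5  -4.4 -39.6] share [ 0.0091 -0.0088 -0.0791]
```

Request:
{"fn": "drive_tool", "kwargs": {"commands": [{"slide": [0.009, -0.009, -0.01], "twist": 0}, {"slide": [0, 0, -0.02], "twist": 0}, {"slide": [0, 0, -0.02], "twist": 0}, {"slide": [0, 0, -0.008], "twist": 0}, {"slide": [0, 0, 0], "twist": 0}]}}

```text
time_s: 17.05
eef_pos: [0.6364, 0.1441, 0.0224]
ee_rot: [-0.772, 1.748, -1.731]
force: [0.0, 0.3, -1.2]
grip_width: 0.04
```

```bash
python3 st.py 635.5 143.8 12.3
```

```text
17.05 [636.4 144.1  22.4] w 40.0 tilt mrad [-16.    2.6] yaw -42.88 F [ 0.   0.3 -1.2] q6 0.85
delta mm [ -0.9  -0.3 -10.1] share [-0.0017 -0.0006 -0.0202]
```

Request:
{"fn": "drive_tool", "kwargs": {"commands": [{"slide": [-0.001, 0, -0.008], "twist": 0}, {"slide": [0, 0, -0.005], "twist": 0}, {"slide": [0, 0, -0.004], "twist": 0}]}}

```text
time_s: 17.35
eef_pos: [0.6361, 0.1441, 0.0138]
ee_rot: [-0.771, 1.748, -1.732]
force: [-0.1, -0.8, -1.4]
grip_width: 0.04
```

Request:
{"fn": "drive_tool", "kwargs": {"commands": [{"slide": [0, 0, -0.002], "twist": 0}]}}

```text
time_s: 17.45
eef_pos: [0.636, 0.1441, 0.0127]
ee_rot: [-0.771, 1.748, -1.732]
force: [-3.4, -0.5, 4.1]
grip_width: 0.0398
```

Request:
{"fn": "drive_tool", "kwargs": {"commands": [{"slide": [0, 0, -0.001], "twist": 0}]}}

```text
time_s: 17.55
eef_pos: [0.6361, 0.1441, 0.0126]
ee_rot: [-0.771, 1.748, -1.732]
force: [-6.0, -1.3, 8.9]
grip_width: 0.0399
```

Request:
{"fn": "drive_tool", "kwargs": {"commands": [{"slide": [0, 0, 0], "twist": 0}, {"slide": [0, 0, 0], "twist": 0}, {"slide": [0, 0, 0], "twist": 0}, {"slide": [0, 0, 0], "twist": 0}, {"slide": [0, 0, 0], "twist": 0}], "hand": 0.3}}

```text
time_s: 18.05
eef_pos: [0.6367, 0.1442, 0.0135]
ee_rot: [-0.769, 1.747, -1.731]
force: [-0.8, -0.5, 0.1]
grip_width: 0.0599
```

Request:
{"fn": "drive_tool", "kwargs": {"commands": [{"slide": [0, 0, 0.02], "twist": 0}, {"slide": [0, 0, 0.05], "twist": 0}, {"slide": [0, 0, 0.08], "twist": 0}, {"slide": [0, 0, 0.08], "twist": 0}, {"slide": [0, -0.05, 0.04], "twist": -0.03}, {"slide": [0, -0.09, 0], "twist": -0.04}, {"slide": [0, -0.09, 0], "twist": -0.04}, {"slide": [0, -0.05, 0], "twist": 0}, {"slide": [0, 0, 0], "twist": 0}], "hand": 0}}

```text
time_s: 18.95
eef_pos: [0.6352, 0.0003, 0.1611]
ee_rot: [-0.47, 1.973, -1.955]
force: [-0.1, 0.4, -0.8]
grip_width: 0.0851
```

```bash
python3 st.py; sed -i 's/g\[180:250,180:250\]/g[270:340,280:350]/' nut.py;python3 nut.py n4; python3 - <<'E'
from h import *
for n in("top","scene"):
    f=load(n+"n4.npz"); P=cloud(f); hsv=cv2.cvtColor(f["color"],cv2.COLOR_RGB2HSV)
    near=(abs(P[...,0]-.437)<.09)&(abs(P[...,1]-.274)<.09)
    for nm,lo,hi,z in(("drum",.055,.075,.062),("drum",.053,.075,.062)):
        m=(near&(P[...,2]>lo)&(P[...,2]<hi)).astype(np.uint8)
        cs,_=cv2.findContours(cv2.morphologyEx(m,cv2.MORPH_CLOSE,np.ones((3,3),np.uint8)),cv2.RETR_EXTERNAL,cv2.CHAIN_APPROX_NONE); c=max(cs,key=cv2.contourArea)
        W=(onplane(f,c.reshape(-1,2),z)[:,:2]*1000).astype(np.float32); e=cv2.fitEllipse(W)
        print(n,nm,"px",c.mean(0).round(),[np.round(v,1) for v in e],"circ",[np.round(v,1) for v in cv2.minEnclosingCircle(W)])
    q=P[near&(P[...,2]>.023)&(P[...,2]<.034)&(hsv[...,2]>170)]
    print(n,"block",(q.mean(0)*1000).round(1),[np.round(v,1) for v in cv2.minAreaRect((q[:,:2]*1000).astype(np.float32))])
    # nut in nest
    nn=(abs(P[...,0]-.636)<.05)&(abs(P[...,1]-.144)<.05)&(P[...,2]>.020)
    q=P[nn]; print(n,"nut",len(q),(np.median(q,0)*1000).round(1))
E
```

```text
18.95 [6.352e+02 3.000e-01 1.611e+02] w 85.1 tilt mrad [-6.5  7.8] yaw -63.33 F [-0.1  0.4 -0.8] q6 0.98
top drum px [[166. 260.]] [array([436.4, 273.7]), array([49.1, 51. ]), np.float64(150.4)] circ [array([436.6, 273.6]), np.float64(26.5)]
top drum px [[166. 260.]] [array([436.4, 273.3]), array([49.1, 51.8]), np.float64(159.6)] circ [array([437.1, 273.1]), np.float64(26.7)]
top block [423.7 268.3  29.3] [array([431.5, 273.3]), array([96.5, 46.8]), np.float64(32.7)]
top nut 0 [nan nan nan]
scene drum px [[432. 262.]] [array([439. , 274.5]), array([51.5, 56.2]), np.float64(109.2)] circ [array([438.8, 275.3]), np.float64(29.1)]
scene drum px [[432. 262.]] [array([439.7, 274.7]), array([51.9, 57.8]), np.float64(108.7)] circ [array([439.7, 274.1]), np.float64(29.7)]
scene block [448.5 279.6  29.9] [array([433.1, 273. ]), array([102.3,  48.7]), np.float64(33.9)]
scene nut 412 [637.7 145.   27.7]
  return _methods._mean(a, axis=axis, dtype=dtype,
  ret = um.true_divide(
```

View pics/n4.png

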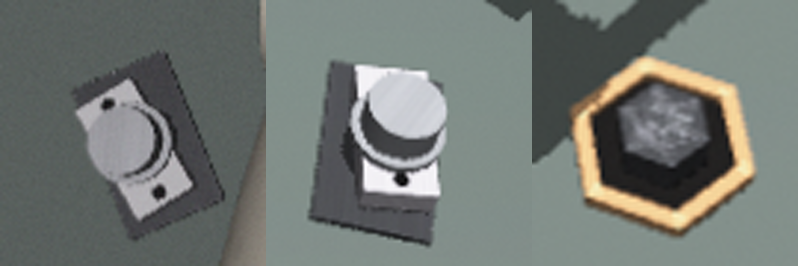

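Request:
{"fn": "drive_tool", "kwargs": {"commands": [{"slide": [-0.05, 0.07, 0], "twist": 0.01}, {"slide": [-0.05, 0.07, 0], "twist": 0.01}, {"slide": [-0.05, 0.07, 0], "twist": 0.01}, {"slide": [-0.05, 0.07, 0], "twist": 0.01}, {"slide": [-0.05, 0.07, 0], "twist": 0}, {"slide": [-0.05, 0.07, 0], "twist": 0}, {"slide": [-0.05, 0.07, 0], "twist": 0}, {"slide": [-0.03, 0.05, 0], "twist": 0}, {"slide": [0, 0, 0], "twist": 0}, {"slide": [0, 0, 0], "twist": 0}]}}

```text
time_s: 20.05
eef_pos: [0.4314, 0.2924, 0.1627]
ee_rot: [-0.598, 1.884, -1.859]
force: [0.1, -0.3, 0.1]
grip_width: 0.0855
```

```bash
python3 st.py 437.3 273.8 38
```

```text
20.05 [431.4 292.4 162.7] w 85.5 tilt mrad [-7.6 11.2] yaw -54.79 F [ 0.1 -0.3  0.1] q6 1.39
delta mm [   5.9  -18.6 -124.7] share [ 0.0118 -0.0372 -0.2494]
```

Request:
{"fn": "drive_tool", "kwargs": {"commands": [{"slide": [0.01, -0.035, 0], "twist": -0.01}, {"slide": [0, 0, -0.05], "twist": 0}, {"slide": [0, 0, -0.05], "twist": 0}, {"slide": [0, 0, -0.05], "twist": 0}, {"slide": [0, 0, 0], "twist": 0}, {"slide": [0, 0, 0], "twist": 0}]}}

```text
time_s: 20.65
eef_pos: [0.438, 0.2739, 0.0875]
ee_rot: [-0.569, 1.903, -1.877]
force: [-0.6, -0.6, 0.3]
grip_width: 0.0855
```

```bash
python3 st.py 437.3 273.8 38
```

```text
20.65 [438.  273.9  87.5] w 85.5 tilt mrad [-5.  12.2] yaw -56.58 F [-0.6 -0.6  0.3] q6 1.38
delta mm [ -0.7  -0.1 -49.5] share [-0.0013 -0.0002 -0.099 ]
```

Request:
{"fn": "drive_tool", "kwargs": {"commands": [{"slide": [0, 0, -0.03], "twist": 0}, {"slide": [0, 0, -0.03], "twist": 0}, {"slide": [0, 0, -0.015], "twist": 0}, {"slide": [0, 0, -0.008], "twist": 0}, {"slide": [0, 0, 0], "twist": 0}, {"slide": [0, 0, 0], "twist": 0}]}}

```text
time_s: 21.25
eef_pos: [0.4402, 0.2744, 0.0472]
ee_rot: [-0.563, 1.902, -1.875]
force: [0.7, 0.4, -0.2]
grip_width: 0.0852
```

```bash
python3 st.py 437.3 273.8 38
```

```text
21.25 [440.2 274.4  47.2] w 85.2 tilt mrad [ 0.1 14.4] yaw -56.59 F [ 0.7  0.4 -0.2] q6 1.38
delta mm [-2.9 -0.6 -9.2] share [-0.0058 -0.0013 -0.0183]
```

Request:
{"fn": "drive_tool", "kwargs": {"commands": [{"slide": [-0.006, -0.001, -0.01], "twist": 0}, {"slide": [0, 0, -0.006], "twist": 0}, {"slide": [0, 0, 0], "twist": 0}, {"slide": [0, 0, 0], "twist": 0}]}}

```text
time_s: 21.65
eef_pos: [0.4373, 0.2742, 0.0395]
ee_rot: [-0.561, 1.901, -1.874]
force: [-0.5, -0.8, -0.4]
grip_width: 0.0856
```

```bash
python3 st.py 437.3 273.8 39
```

```text
21.65 [437.3 274.2  39.5] w 85.6 tilt mrad [ 1.7 15.1] yaw -56.58 F [-0.5 -0.8 -0.4] q6 1.38
delta mm [-0.  -0.4 -0.5] share [-0.0001 -0.0008 -0.0011]
```

Request:
{"fn": "drive_tool", "kwargs": {"commands": [{"slide": [0, 0, 0], "twist": 0}, {"slide": [0, 0, 0], "twist": 0}, {"slide": [0, 0, 0], "twist": 0}, {"slide": [0, 0, 0], "twist": 0}, {"slide": [0, 0, 0], "twist": 0}, {"slide": [0, 0, 0], "twist": 0}, {"slide": [0, 0, 0], "twist": 0}, {"slide": [0, 0, 0], "twist": 0}], "hand": 1, "newtons": 60}}

```text
time_s: 22.45
eef_pos: [0.4376, 0.2743, 0.0401]
ee_rot: [-0.56, 1.901, -1.874]
force: [-1.2, -0.4, -0.4]
grip_width: 0.0501
```

```bash
python3 st.py
```

```text
22.45 [437.6 274.3  40.1] w 50.1 tilt mrad [ 2.1 15.4] yaw -56.58 F [-1.2 -0.4 -0.4] q6 1.38
```

Request:
{"fn": "drive_tool", "kwargs": {"commands": [{"slide": [0, 0, 0.02], "twist": 0}, {"slide": [0, 0, 0.04], "twist": 0}, {"slide": [0, 0, 0.05], "twist": 0}, {"slide": [0, 0, 0.05], "twist": 0}, {"slide": [0, 0, 0], "twist": 0}]}}

```text
time_s: 22.95
eef_pos: [0.4362, 0.2736, 0.1236]
ee_rot: [-0.564, 1.902, -1.875]
force: [1.0, -0.2, -4.8]
grip_width: 0.0499
```

```bash
python3 st.py 462 -293 100; python3 nut.py n5
```

```text
22.95 [436.2 273.6 123.6] w 49.9 tilt mrad [-0.9 13.8] yaw -56.58 F [ 1.  -0.2 -4.8] q6 1.39
delta mm [  25.8 -566.6  -23.6] share [ 0.0517 -1.1332 -0.0472]
```

View pics/n5.png

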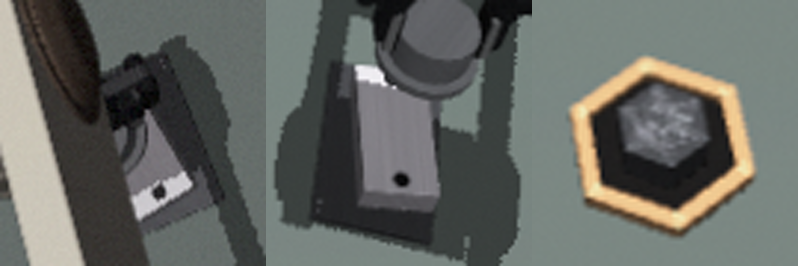

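Request:
{"fn": "drive_tool", "kwargs": {"commands": [{"slide": [0.004, -0.04, 0.01], "twist": 0}, {"slide": [0.004, -0.08, 0.005], "twist": 0}, {"slide": [0.004, -0.08, 0.005], "twist": 0}, {"slide": [0.004, -0.08, 0], "twist": 0}, {"slide": [0.004, -0.08, 0], "twist": 0}, {"slide": [0.004, -0.08, 0], "twist": 0}, {"slide": [0.004, -0.08, 0], "twist": 0}, {"slide": [0.004, -0.08, 0], "twist": 0}, {"slide": [0.004, -0.08, 0], "twist": 0}, {"slide": [0.004, -0.08, 0], "twist": 0}, {"slide": [0.004, -0.08, 0], "twist": 0}, {"slide": [0.004, -0.08, 0], "twist": 0}, {"slide": [0, -0.08, 0], "twist": 0}, {"slide": [0, -0.08, 0], "twist": 0}, {"slide": [0, -0.04, 0], "twist": 0}, {"slide": [0, 0, 0], "twist": 0}, {"slide": [0, 0, 0], "twist": 0}]}}

```text
time_s: 24.75
eef_pos: [0.444, -0.3068, 0.1034]
ee_rot: [-0.599, 1.931, -1.866]
force: [0.3, 1.0, -4.1]
grip_width: 0.0499
```

```bash
python3 st.py 462 -293 50
```

```text
24.75 [ 444.  -306.8  103.4] w 49.9 tilt mrad [-36.3  23.1] yaw -56.53 F [ 0.3  1.  -4.1] q6 0.25
delta mm [ 18.   13.8 -53.4] share [ 0.036   0.0275 -0.1067]
```

Tilt has grown to about 43 mrad over the long move. I'll go back part of the way and return slowly to see whether that levels it.

Request:
{"fn": "drive_tool", "kwargs": {"commands": [{"slide": [0, 0.08, 0.01], "twist": 0}, {"slide": [0, 0.08, 0.01], "twist": 0}, {"slide": [0, 0.08, 0], "twist": 0}, {"slide": [0, 0.08, 0], "twist": 0}, {"slide": [0, 0, 0], "twist": 0}, {"slide": [0, 0, 0], "twist": 0}]}}

```text
time_s: 25.35
eef_pos: [0.4404, -0.1358, 0.1086]
ee_rot: [-0.606, 1.937, -1.86]
force: [0.3, -0.1, -4.3]
grip_width: 0.0505
```

```bash
python3 st.py 462 -293 50
```

```text
25.35 [ 440.4 -135.8  108.6] w 50.5 tilt mrad [-41.8  27.8] yaw -56.38 F [ 0.3 -0.1 -4.3] q6 0.51
delta mm [  21.6 -157.2  -58.6] share [ 0.0432 -0.3145 -0.1171]
```

Request:
{"fn": "drive_tool", "kwargs": {"commands": [{"slide": [0.002, -0.02, 0], "twist": 0}, {"slide": [0.002, -0.02, 0], "twist": 0}, {"slide": [0.002, -0.02, 0], "twist": 0}, {"slide": [0.002, -0.02, 0], "twist": 0}, {"slide": [0.002, -0.02, 0], "twist": 0}, {"slide": [0.002, -0.02, 0], "twist": 0}, {"slide": [0.002, -0.02, 0], "twist": 0}, {"slide": [0.002, -0.02, 0], "twist": 0}]}}

```text
time_s: 26.15
eef_pos: [0.4482, -0.2242, 0.1073]
ee_rot: [-0.605, 1.939, -1.861]
force: [0.8, -0.1, -3.9]
grip_width: 0.0502
```

```bash
python3 st.py 462 -293 50
```

```text
26.15 [ 448.2 -224.2  107.3] w 50.2 tilt mrad [-43.2  28.2] yaw -56.51 F [ 0.8 -0.1 -3.9] q6 0.37
delta mm [ 13.8 -68.8 -57.3] share [ 0.0277 -0.1376 -0.1147]
```

Request:
{"fn": "drive_tool", "kwargs": {"commands": [{"slide": [-0.086, 0.044, 0], "twist": 0}, {"slide": [-0.086, 0.044, 0], "twist": 0}, {"slide": [-0.086, 0.044, 0], "twist": 0}, {"slide": [0, 0, 0], "twist": 0}]}}

```text
time_s: 26.55
eef_pos: [0.3154, -0.1589, 0.1042]
ee_rot: [-0.608, 1.945, -1.859]
force: [1.3, -0.5, -3.7]
grip_width: 0.0499
```

```bash
python3 st.py 462 -293 50
```

```text
26.55 [ 315.4 -158.9  104.2] w 49.9 tilt mrad [-47.7  31.2] yaw -56.59 F [ 1.3 -0.5 -3.7] q6 0.31
delta mm [ 146.6 -134.1  -54.2] share [ 0.2933 -0.2681 -0.1085]
```

Request:
{"fn": "drive_tool", "kwargs": {"commands": [{"slide": [0, 0, 0.09], "twist": 0}, {"slide": [0, 0, 0.09], "twist": 0}, {"slide": [0, 0, 0.09], "twist": 0}, {"slide": [0, 0, 0], "twist": 0}]}}

```text
time_s: 26.95
eef_pos: [0.3135, -0.1589, 0.2449]
ee_rot: [-0.606, 1.945, -1.86]
force: [-0.9, 0.6, -4.6]
grip_width: 0.0498
```

```bash
python3 st.py 462 -293 50
```

```text
26.95 [ 313.5 -158.9  244.9] w 49.8 tilt mrad [-46.6  30.5] yaw -56.64 F [-0.9  0.6 -4.6] q6 0.3
delta mm [ 148.5 -134.1 -194.9] share [ 0.2971 -0.2681 -0.3898]
```

Request:
{"fn": "drive_tool", "kwargs": {"commands": [{"slide": [0, 0, -0.09], "twist": 0}, {"slide": [0, 0, -0.09], "twist": 0}, {"slide": [0, 0, -0.05], "twist": 0}, {"slide": [0, 0, 0], "twist": 0}]}}

```text
time_s: 27.35
eef_pos: [0.3142, -0.1604, 0.1271]
ee_rot: [-0.603, 1.939, -1.864]
force: [-0.8, 0.2, -3.7]
grip_width: 0.0502
```

```bash
python3 st.py 462 -293 50
```

```text
27.35 [ 314.2 -160.4  127.1] w 50.2 tilt mrad [-42.2  27. ] yaw -56.63 F [-0.8  0.2 -3.7] q6 0.3
delta mm [ 147.8 -132.6  -77.1] share [ 0.2956 -0.2651 -0.1542]
```

Request:
{"fn": "drive_tool", "kwargs": {"commands": [{"slide": [0, 0, 0.06], "twist": 0}, {"slide": [0, 0, 0.09], "twist": 0}, {"slide": [0, 0, 0.09], "twist": 0}, {"slide": [0, 0, 0.09], "twist": 0}, {"slide": [0, 0, 0.06], "twist": 0}, {"slide": [0, 0, 0], "twist": 0}, {"slide": [0, 0, -0.06], "twist": 0}, {"slide": [0, 0, -0.09], "twist": 0}, {"slide": [0, 0, -0.09], "twist": 0}, {"slide": [0, 0, -0.09], "twist": 0}, {"slide": [0, 0, -0.05], "twist": 0}, {"slide": [0, 0, 0], "twist": 0}]}}

```text
time_s: 28.55
eef_pos: [0.3109, -0.1592, 0.139]
ee_rot: [-0.6, 1.935, -1.866]
force: [-0.2, 1.4, -2.4]
grip_width: 0.0499
```

```bash
python3 st.py 462 -293 50
```

```text
28.55 [ 310.9 -159.2  139. ] w 49.9 tilt mrad [-39.1  24.6] yaw -56.63 F [-0.2  1.4 -2.4] q6 0.3
delta mm [ 151.1 -133.8  -89. ] share [ 0.3022 -0.2675 -0.1781]
```

Request:
{"fn": "drive_tool", "kwargs": {"commands": [{"slide": [0, 0, -0.09], "twist": 0}, {"slide": [0, 0, 0], "twist": 0}, {"slide": [0, 0, 0.09], "twist": 0}, {"slide": [0, 0, 0.09], "twist": 0}, {"slide": [0, 0, 0.09], "twist": 0}, {"slide": [0, 0, 0], "twist": 0}, {"slide": [0, 0, -0.09], "twist": 0}, {"slide": [0, 0, -0.09], "twist": 0}, {"slide": [0, 0, -0.09], "twist": 0}, {"slide": [0, 0, 0], "twist": 0}]}}

```text
time_s: 29.55
eef_pos: [0.3134, -0.1617, 0.114]
ee_rot: [-0.588, 1.914, -1.879]
force: [-0.7, 0.8, -3.6]
grip_width: 0.0504
```

```bash
python3 st.py 462 -293 50
```

```text
29.55 [ 313.4 -161.7  114. ] w 50.4 tilt mrad [-23.4  11.7] yaw -56.6 F [-0.7  0.8 -3.6] q6 0.3
delta mm [ 148.6 -131.3  -64. ] share [ 0.2973 -0.2627 -0.1279]
```

Request:
{"fn": "drive_tool", "kwargs": {"commands": [{"slide": [0, 0, 0.09], "twist": 0}, {"slide": [0, 0, 0.09], "twist": 0}, {"slide": [0, 0, 0], "twist": 0}, {"slide": [0, 0, -0.09], "twist": 0}, {"slide": [0, 0, -0.09], "twist": 0}, {"slide": [0, 0, 0], "twist": 0}]}}

```text
time_s: 30.15
eef_pos: [0.3155, -0.1635, 0.1315]
ee_rot: [-0.58, 1.9, -1.887]
force: [0.7, -0.2, -3.2]
grip_width: 0.0503
```

```bash
python3 st.py 462 -293 50
```

```text
30.15 [ 315.5 -163.5  131.5] w 50.3 tilt mrad [-12.8   2.8] yaw -56.58 F [ 0.7 -0.2 -3.2] q6 0.3
delta mm [ 146.5 -129.5  -81.5] share [ 0.293  -0.259  -0.1629]
```

Levelled to 13 mrad. One more short dip, then a slow move to the nest.

Request:
{"fn": "drive_tool", "kwargs": {"commands": [{"slide": [0, 0, 0.09], "twist": 0}, {"slide": [0, 0, 0], "twist": 0}, {"slide": [0, 0, -0.09], "twist": 0}, {"slide": [0, 0, 0], "twist": 0}, {"slide": [0.02, -0.018, 0], "twist": 0}, {"slide": [0.02, -0.018, 0], "twist": 0}, {"slide": [0.02, -0.018, 0], "twist": 0}, {"slide": [0.02, -0.018, 0], "twist": 0}, {"slide": [0.02, -0.018, 0], "twist": 0}, {"slide": [0.02, -0.018, 0], "twist": 0}, {"slide": [0.02, -0.018, 0], "twist": 0}]}}

```text
time_s: 31.25
eef_pos: [0.3947, -0.2343, 0.1567]
ee_rot: [-0.57, 1.882, -1.898]
force: [0.1, -0.4, -3.6]
grip_width: 0.0501
```

```bash
python3 st.py 462 -293 50
```

```text
31.25 [ 394.7 -234.3  156.7] w 50.1 tilt mrad [ 0.5 -8.2] yaw -56.56 F [ 0.1 -0.4 -3.6] q6 0.29
delta mm [  67.3  -58.7 -106.7] share [ 0.1347 -0.1173 -0.2134]
```

Request:
{"fn": "drive_tool", "kwargs": {"commands": [{"slide": [0.02, -0.017, -0.01], "twist": 0}, {"slide": [0.02, -0.017, -0.01], "twist": 0}, {"slide": [0.02, -0.017, -0.01], "twist": 0}, {"slide": [0.02, -0.017, -0.02], "twist": 0}, {"slide": [0.02, -0.017, -0.02], "twist": 0}, {"slide": [0.02, -0.017, -0.02], "twist": 0}, {"slide": [0, 0, -0.02], "twist": 0}, {"slide": [0, 0, -0.02], "twist": 0}, {"slide": [0, 0, 0], "twist": 0}]}}

```text
time_s: 32.15
eef_pos: [0.4639, -0.2939, 0.0969]
ee_rot: [-0.567, 1.878, -1.901]
force: [0.3, 0.3, -4.2]
grip_width: 0.0502
```

```bash
python3 st.py 462 -293 50; sed -i 's/g\[270:340,280:350\]/g[100:190,180:270]/' nut.py; python3 nut.py n6
```

```text
32.15 [ 463.9 -293.9   96.9] w 50.2 tilt mrad [  3.7 -11. ] yaw -56.59 F [ 0.3  0.3 -4.2] q6 0.29
delta mm [ -1.9   0.9 -46.9] share [-0.0037  0.0018 -0.0938]
```

View pics/n6.png

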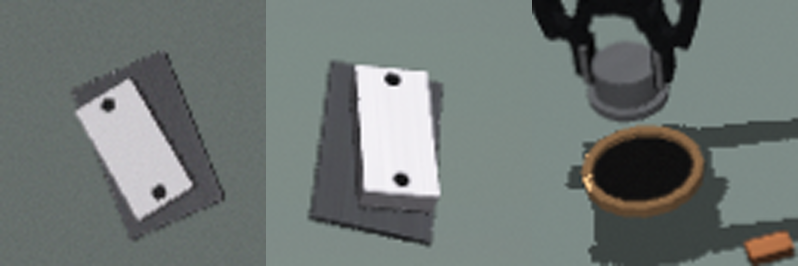

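Request:
{"fn": "drive_tool", "kwargs": {"commands": [{"slide": [-0.004, 0.002, -0.02], "twist": 0}, {"slide": [0, 0, -0.03], "twist": 0}, {"slide": [0, 0, -0.03], "twist": 0}, {"slide": [0, 0, -0.03], "twist": 0}, {"slide": [0, 0, -0.02], "twist": 0}, {"slide": [0, 0, 0], "twist": 0}, {"slide": [0, 0, 0], "twist": 0}]}}

```text
time_s: 32.95
eef_pos: [0.4614, -0.2924, 0.0326]
ee_rot: [-0.563, 1.871, -1.905]
force: [-0.5, 0.4, -3.5]
grip_width: 0.0504
```

```bash
python3 st.py 462 -293 16.1
```

```text
32.95 [ 461.4 -292.4   32.6] w 50.4 tilt mrad [  8.6 -15.2] yaw -56.57 F [-0.5  0.4 -3.5] q6 0.29
delta mm [  0.6  -0.6 -16.5] share [ 0.0011 -0.0011 -0.0329]
```

Request:
{"fn": "drive_tool", "kwargs": {"commands": [{"slide": [0.001, -0.001, -0.01], "twist": 0}, {"slide": [0, 0, -0.01], "twist": 0}, {"slide": [0, 0, -0.006], "twist": 0}, {"slide": [0, 0, -0.002], "twist": 0}]}}

```text
time_s: 33.35
eef_pos: [0.4627, -0.2936, 0.0192]
ee_rot: [-0.561, 1.868, -1.907]
force: [-0.4, 0.4, -3.4]
grip_width: 0.0498
```

```bash
python3 st.py 462 -293 16.1
```

```text
33.35 [ 462.7 -293.6   19.2] w 49.8 tilt mrad [ 10.9 -17.1] yaw -56.57 F [-0.4  0.4 -3.4] q6 0.29
delta mm [-0.7  0.6 -3.1] share [-0.0014  0.0012 -0.0063]
```

Request:
{"fn": "drive_tool", "kwargs": {"commands": [{"slide": [0, 0, -0.003], "twist": 0}, {"slide": [0, 0, -0.002], "twist": 0}]}}

```text
time_s: 33.55
eef_pos: [0.4628, -0.2937, 0.0169]
ee_rot: [-0.562, 1.868, -1.907]
force: [-5.6, 2.7, 12.2]
grip_width: 0.0502
```

Request:
{"fn": "drive_tool", "kwargs": {"commands": [{"slide": [0, 0, -0.002], "twist": 0}]}}

```text
time_s: 33.65
eef_pos: [0.4628, -0.2938, 0.0168]
ee_rot: [-0.562, 1.868, -1.907]
force: [-8.7, 5.3, 22.6]
grip_width: 0.0495
```

Request:
{"fn": "drive_tool", "kwargs": {"commands": [{"slide": [0, 0, -0.001], "twist": 0}, {"slide": [0, 0, -0.001], "twist": 0}, {"slide": [0, 0, -0.001], "twist": 0}, {"slide": [0, 0, -0.001], "twist": 0}]}}

```text
time_s: 34.05
eef_pos: [0.4629, -0.2938, 0.017]
ee_rot: [-0.562, 1.867, -1.907]
force: [-4.3, 4.5, 8.4]
grip_width: 0.05
```

```bash
python3 st.py 462 -293 16.1
```

```text
34.05 [ 462.9 -293.8   17. ] w 50.0 tilt mrad [ 11.2 -17.8] yaw -56.54 F [-4.3  4.5  8.4] q6 0.29
delta mm [-0.9  0.8 -0.9] share [-0.0017  0.0016 -0.0017]
```

Request:
{"fn": "drive_tool", "kwargs": {"commands": [{"slide": [0, 0, 0], "twist": 0}, {"slide": [0, 0, 0], "twist": 0}], "newtons": 20}}

```text
time_s: 34.25
eef_pos: [0.4629, -0.2938, 0.0172]
ee_rot: [-0.561, 1.867, -1.907]
force: [-0.3, 0.5, -1.6]
grip_width: 0.05
```

Request:
{"fn": "drive_tool", "kwargs": {"commands": [{"slide": [0, 0, 0], "twist": 0}, {"slide": [0, 0, 0], "twist": 0}, {"slide": [0, 0, 0], "twist": 0}, {"slide": [0, 0, 0], "twist": 0}, {"slide": [0, 0, 0], "twist": 0}], "hand": 0.2}}

```text
time_s: 34.75
eef_pos: [0.4636, -0.2944, 0.0175]
ee_rot: [-0.56, 1.865, -1.909]
force: [-0.7, 0.6, 0.3]
grip_width: 0.0684
```

```bash
python3 st.py 462 -293 16.1
```

```text
34.75 [ 463.6 -294.4   17.5] w 68.4 tilt mrad [ 12.9 -19.2] yaw -56.54 F [-0.7  0.6  0.3] q6 0.29
delta mm [-1.6  1.4 -1.4] share [-0.0031  0.0028 -0.0027]
```

Request:
{"fn": "drive_tool", "kwargs": {"commands": [{"slide": [0, 0, 0.02], "twist": 0}, {"slide": [0, 0, 0.04], "twist": 0}, {"slide": [0, 0, 0.06], "twist": 0}, {"slide": [0, 0, 0.06], "twist": 0}, {"slide": [0, 0.04, 0.06], "twist": 0}, {"slide": [0, 0.06, 0.03], "twist": 0}, {"slide": [0, 0.06, 0], "twist": 0}, {"slide": [0, 0.06, 0], "twist": 0}, {"slide": [0, 0.06, 0], "twist": 0}], "hand": 0}}

```text
time_s: 35.65
eef_pos: [0.4624, -0.1524, 0.1643]
ee_rot: [-0.553, 1.864, -1.914]
force: [0.6, 0.1, -0.2]
grip_width: 0.0851
```

```bash
python3 st.py 433 273 130; python3 nut.py n7; python3 - <<'E'
from h import *
for n in("top","scene"):
  for t in("n6","n7"):
    f=load(n+t+".npz"); P=cloud(f); hsv=cv2.cvtColor(f["color"],cv2.COLOR_RGB2HSV)
    near=(abs(P[...,0]-.433)<.09)&(abs(P[...,1]-.274)<.09)
    m=(near&(hsv[...,2]>185)).astype(np.uint8)
    cs,_=cv2.findContours(m,cv2.RETR_EXTERNAL,cv2.CHAIN_APPROX_NONE)
    if not cs: continue
    c=max(cs,key=cv2.contourArea)
    W=(onplane(f,c.reshape(-1,2),.028)[:,:2]*1000).astype(np.float32); M=cv2.moments(W)
    print(n,t,[np.round(v,1) for v in cv2.minAreaRect(W)],"cent",round(M['m10']/M['m00'],1),round(M['m01']/M['m00'],1), "z",np.median(P[m>0][:,2]).round(4))
f=load("scenen7.npz");P=cloud(f)
nn=(abs(P[...,0]-.462)<.05)&(abs(P[...,1]+.293)<.05)&(P[...,2]>.031); q=P[nn]; print("roller top",len(q),(np.median(q,0)*1000).round(1),[np.round(v,1) for v in cv2.minEnclosingCircle((q[:,:2]*1000).astype(np.float32))])
E
```

```text
35.65 [ 462.4 -152.4  164.3] w 85.1 tilt mrad [ 16.8 -21.3] yaw -56.83 F [ 0.6  0.1 -0.2] q6 0.52
delta mm [-29.4 425.4 -34.3] share [-0.0588  0.8508 -0.0686]
top n6 [array([432.5, 273.8]), array([98. , 47.6]), np.float64(33.0)] cent 432.5 273.7 z 0.0293
top n7 [array([431.7, 273.6]), array([95.9, 46.9]), np.float64(33.1)] cent 430.1 272.6 z 0.0292
scene n6 [array([432.2, 273. ]), array([100.2,  49.5]), np.float64(33.3)] cent 432.4 273.0 z 0.0299
scene n7 [array([432.2, 273. ]), array([100.2,  49.5]), np.float64(33.3)] cent 432.4 272.9 z 0.0298
roller top 302 [ 465.9 -290.6   39.9] [array([ 462.9, -293.6]), np.float64(27.8)]
```

View pics/n7.png

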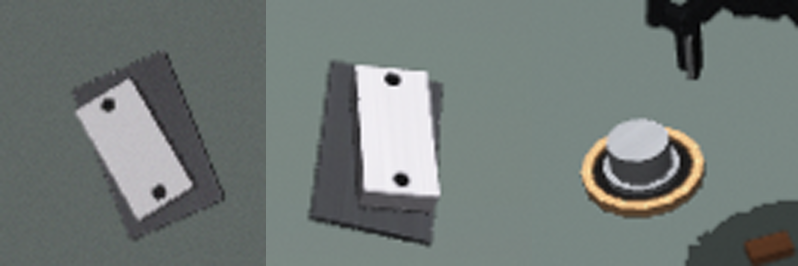

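Request:
{"fn": "drive_tool", "kwargs": {"commands": [{"slide": [-0.005, 0.07, 0], "twist": 0}, {"slide": [-0.005, 0.07, 0], "twist": 0}, {"slide": [-0.005, 0.07, 0], "twist": 0}, {"slide": [-0.005, 0.07, 0], "twist": 0}, {"slide": [-0.005, 0.07, 0], "twist": 0}, {"slide": [-0.005, 0.07, 0], "twist": 0}, {"slide": [-0.005, 0.07, 0], "twist": 0}, {"slide": [-0.005, 0.07, 0], "twist": 0}, {"slide": [-0.005, 0.07, 0], "twist": 0}, {"slide": [-0.005, 0.07, 0], "twist": 0}, {"slide": [-0.005, 0.07, 0], "twist": 0}, {"slide": [0, 0.04, 0], "twist": 0}, {"slide": [0, 0, 0], "twist": 0}]}}

```text
time_s: 37.05
eef_pos: [0.434, 0.266, 0.1734]
ee_rot: [-0.542, 1.857, -1.914]
force: [-1.3, 0.2, -0.6]
grip_width: 0.0853
```

```bash
python3 st.py 432.4 273.3 60
```

```text
37.05 [434.  266.  173.4] w 85.3 tilt mrad [ 26.6 -22.1] yaw -56.87 F [-1.3  0.2 -0.6] q6 1.42
delta mm [  -1.6    7.3 -113.4] share [-0.0032  0.0145 -0.2268]
```

Gripper tilt is now (27,-22) mrad, which is more than I want for the block. I'll travel to the azimuth where that lean is radial and take it out there before gripping.

Request:
{"fn": "drive_tool", "kwargs": {"commands": [{"slide": [-0.01, -0.08, 0], "twist": 0}, {"slide": [-0.01, -0.08, 0], "twist": 0}, {"slide": [-0.01, -0.08, 0], "twist": 0}, {"slide": [-0.01, -0.08, 0], "twist": 0}, {"slide": [-0.01, -0.08, 0], "twist": 0}, {"slide": [-0.01, -0.08, 0], "twist": 0}, {"slide": [-0.01, -0.08, 0], "twist": 0}, {"slide": [-0.01, -0.08, 0], "twist": 0}, {"slide": [-0.01, -0.08, 0], "twist": 0}, {"slide": [-0.01, -0.08, 0], "twist": 0}, {"slide": [-0.01, -0.08, 0], "twist": 0}, {"slide": [0, 0, 0], "twist": 0}]}}

```text
time_s: 38.25
eef_pos: [0.371, -0.1971, 0.1793]
ee_rot: [-0.537, 1.848, -1.921]
force: [0.1, 0.1, 0.2]
grip_width: 0.0855
```

```bash
python3 st.py 432.4 273.3 60
```

```text
38.25 [ 371.  -197.1  179.3] w 85.5 tilt mrad [ 33.3 -28.6] yaw -56.9 F [0.1 0.1 0.2] q6 0.32
delta mm [  61.4  470.4 -119.3] share [ 0.1228  0.9407 -0.2385]
```

Request:
{"fn": "drive_tool", "kwargs": {"commands": [{"slide": [0, 0, 0], "twist": 0}, {"slide": [0, 0, 0], "twist": 0}, {"slide": [0, 0, 0], "twist": 0}, {"slide": [0, 0, 0], "twist": 0}]}}

```text
time_s: 38.65
eef_pos: [0.3702, -0.1969, 0.1801]
ee_rot: [-0.535, 1.848, -1.922]
force: [-0.7, -0.0, -0.6]
grip_width: 0.0855
```

```bash
python3 st.py 432.4 273.3 60
```

```text
38.65 [ 370.2 -196.9  180.1] w 85.5 tilt mrad [ 33.7 -29. ] yaw -56.98 F [-0.7 -0.  -0.6] q6 0.32
delta mm [  62.2  470.2 -120.1] share [ 0.1243  0.9404 -0.2402]
```

Request:
{"fn": "drive_tool", "kwargs": {"commands": [{"slide": [0.08, -0.04, 0], "twist": 0}, {"slide": [0.08, -0.04, 0], "twist": 0}, {"slide": [0.08, -0.04, 0], "twist": 0}, {"slide": [0, 0, 0], "twist": 0}]}}

```text
time_s: 39.05
eef_pos: [0.4954, -0.2551, 0.1804]
ee_rot: [-0.538, 1.842, -1.92]
force: [-0.2, 0.9, -1.3]
grip_width: 0.0853
```

```bash
python3 st.py 432.4 273.3 60
```

```text
39.05 [ 495.4 -255.1  180.4] w 85.3 tilt mrad [ 35.7 -30.2] yaw -56.67 F [-0.2  0.9 -1.3] q6 0.38
delta mm [ -63.   528.4 -120.4] share [-0.1261  1.0568 -0.2409]
```

Request:
{"fn": "drive_tool", "kwargs": {"commands": [{"slide": [-0.08, 0.04, 0], "twist": 0}, {"slide": [-0.08, 0.04, 0], "twist": 0}, {"slide": [-0.08, 0.04, 0], "twist": 0}, {"slide": [0, 0, 0], "twist": 0}]}}

```text
time_s: 39.45
eef_pos: [0.3729, -0.1899, 0.1769]
ee_rot: [-0.548, 1.844, -1.912]
force: [0.9, -0.9, -0.4]
grip_width: 0.0853
```

```bash
python3 st.py
```

```text
39.45 [ 372.9 -189.9  176.9] w 85.3 tilt mrad [ 31.1 -26.4] yaw -56.27 F [ 0.9 -0.9 -0.4] q6 0.33
```

Request:
{"fn": "drive_tool", "kwargs": {"commands": [{"slide": [0, 0, -0.09], "twist": 0}, {"slide": [0, 0, 0], "twist": 0}]}}

```text
time_s: 39.65
eef_pos: [0.3727, -0.1885, 0.1324]
ee_rot: [-0.547, 1.839, -1.912]
force: [-1.1, -0.2, -0.3]
grip_width: 0.0854
```

```bash
python3 st.py
```

```text
39.65 [ 372.7 -188.5  132.4] w 85.4 tilt mrad [ 34.2 -28.6] yaw -56.15 F [-1.1 -0.2 -0.3] q6 0.33
```

Request:
{"fn": "drive_tool", "kwargs": {"commands": [{"slide": [0, 0, 0.09], "twist": 0}, {"slide": [0, 0, 0], "twist": 0}]}}

```text
time_s: 39.85
eef_pos: [0.3731, -0.1877, 0.1809]
ee_rot: [-0.549, 1.839, -1.911]
force: [-0.7, -0.3, 0.0]
grip_width: 0.0855
```

```bash
python3 st.py
```

```text
39.85 [ 373.1 -187.7  180.9] w 85.5 tilt mrad [ 33.5 -27.9] yaw -56.05 F [-0.7 -0.3  0. ] q6 0.33
```

Request:
{"fn": "drive_tool", "kwargs": {"commands": [{"slide": [0.08, -0.04, 0], "twist": 0}, {"slide": [0.08, -0.04, 0], "twist": 0}, {"slide": [0.08, -0.04, 0], "twist": 0}, {"slide": [0.08, -0.04, 0], "twist": 0}, {"slide": [0.08, -0.04, 0], "twist": 0}, {"slide": [0, 0, 0], "twist": 0}]}}

```text
time_s: 40.45
eef_pos: [0.5847, -0.2901, 0.1906]
ee_rot: [-0.546, 1.827, -1.913]
force: [-0.5, 0.0, -0.8]
grip_width: 0.0854
```

```bash
python3 st.py
```

```text
40.45 [ 584.7 -290.1  190.6] w 85.4 tilt mrad [ 41.3 -33.2] yaw -55.82 F [-0.5  0.  -0.8] q6 0.4
```

Request:
{"fn": "drive_tool", "kwargs": {"commands": [{"slide": [-0.09, 0.045, 0], "twist": 0}, {"slide": [-0.09, 0.045, 0], "twist": 0}, {"slide": [-0.09, 0.045, 0], "twist": 0}, {"slide": [-0.09, 0.045, 0], "twist": 0}, {"slide": [-0.09, 0.045, 0], "twist": 0}, {"slide": [0, 0, 0], "twist": 0}]}}

```text
time_s: 41.05
eef_pos: [0.3597, -0.1747, 0.193]
ee_rot: [-0.551, 1.825, -1.91]
force: [1.8, 1.0, 0.4]
grip_width: 0.0854
```

```bash
python3 st.py
```

```text
41.05 [ 359.7 -174.7  193. ] w 85.4 tilt mrad [ 40.8 -32.8] yaw -55.54 F [1.8 1.  0.4] q6 0.33
```

Request:
{"fn": "drive_tool", "kwargs": {"commands": [{"slide": [0, 0, 0], "twist": 0.045}, {"slide": [0, 0, 0], "twist": 0.045}, {"slide": [0, 0, 0], "twist": 0.045}, {"slide": [0, 0, 0], "twist": 0.045}, {"slide": [0, 0, 0], "twist": 0.045}, {"slide": [0, 0, 0], "twist": 0.045}, {"slide": [0, 0, 0], "twist": 0.045}, {"slide": [0, 0, 0], "twist": 0.045}, {"slide": [0, 0, 0], "twist": 0.045}, {"slide": [0, 0, 0], "twist": 0.045}, {"slide": [0, 0, 0], "twist": 0}]}}

```text
time_s: 42.15
eef_pos: [0.3642, -0.174, 0.2098]
ee_rot: [-1.346, 0.798, -0.839]
force: [0.5, -0.2, -0.3]
grip_width: 0.0852
```

```bash
python3 st.py
```

```text
42.15 [ 364.2 -174.   209.8] w 85.2 tilt mrad [52.5 39.7] yaw 29.16 F [ 0.5 -0.2 -0.3] q6 -1.2
```

Request:
{"fn": "drive_tool", "kwargs": {"commands": [{"slide": [0, 0, 0], "twist": 0.045}, {"slide": [0, 0, 0], "twist": 0.045}, {"slide": [0, 0, 0], "twist": 0.045}, {"slide": [0, 0, 0], "twist": 0.045}, {"slide": [0, 0, 0], "twist": 0.045}, {"slide": [0, 0, 0], "twist": 0.045}, {"slide": [0, 0, 0], "twist": 0.045}, {"slide": [0, 0, 0], "twist": 0.045}, {"slide": [0, 0, 0], "twist": 0.045}, {"slide": [0, 0, 0], "twist": 0.045}, {"slide": [0, 0, 0], "twist": 0.045}, {"slide": [0, 0, 0], "twist": 0}]}}

```text
time_s: 43.35
eef_pos: [0.3681, -0.1739, 0.2204]
ee_rot: [-1.478, -0.375, 0.404]
force: [0.0, 0.8, 0.1]
grip_width: 0.0852
```

```bash
python3 st.py; python3 -c "
from bench import r
s=r.state();print(s['joints'].round(4),s['qvel'].round(3))"
```

```text
43.35 [ 368.1 -173.9  220.4] w 85.2 tilt mrad [-32.   50.5] yaw 118.68 F [0.  0.8 0.1] q6 -2.72
[-0.648  -0.1683  1.7765  0.021   1.5894 -2.7197] [ 0.001 -0.005 -0.01   0.004  0.006  0.152]
```

Request:
{"fn": "drive_tool", "kwargs": {"commands": [{"slide": [0, 0, -0.09], "twist": 0}, {"slide": [0, 0, -0.09], "twist": 0}, {"slide": [0, 0, 0], "twist": 0}, {"slide": [0, 0, 0.09], "twist": 0}, {"slide": [0, 0, 0.09], "twist": 0}, {"slide": [0, 0, 0.09], "twist": 0}, {"slide": [0, 0, 0], "twist": 0}, {"slide": [0, 0, -0.09], "twist": 0}, {"slide": [0, 0, -0.09], "twist": 0}, {"slide": [0, 0, -0.09], "twist": 0}, {"slide": [0, 0, 0], "twist": 0}]}}

```text
time_s: 44.45
eef_pos: [0.3703, -0.1741, 0.1516]
ee_rot: [-1.503, -0.337, 0.345]
force: [0.7, 0.4, 0.8]
grip_width: 0.0851
```

```bash
python3 st.py
```

```text
44.45 [ 370.3 -174.1  151.6] w 85.1 tilt mrad [-13.7  38.5] yaw 115.06 F [0.7 0.4 0.8] q6 -2.66
```

Request:
{"fn": "drive_tool", "kwargs": {"commands": [{"slide": [-0.06, -0.06, 0], "twist": 0}, {"slide": [-0.06, -0.06, 0], "twist": 0}, {"slide": [-0.06, -0.06, 0], "twist": 0}, {"slide": [-0.06, -0.06, 0], "twist": 0}, {"slide": [-0.06, -0.06, 0], "twist": 0}, {"slide": [-0.04, -0.05, 0], "twist": 0}, {"slide": [-0.03, -0.05, 0], "twist": 0}, {"slide": [0, 0, 0], "twist": 0}]}}

```text
time_s: 45.25
eef_pos: [0.2719, -0.3157, 0.1715]
ee_rot: [-1.594, -0.149, 0.301]
force: [0.2, 0.6, 0.2]
grip_width: 0.0854
```

```bash
python3 st.py;  python3 -c "
from bench import r
s=r.state();print(s['joints'].round(4))"
```

```text
45.25 [ 271.9 -315.7  171.5] w 85.4 tilt mrad [-90.3 -48.9] yaw 106.41 F [0.2 0.6 0.2] q6 -2.81
[-0.9653 -0.1392  1.8537 -0.1031  1.4391 -2.8073]
```

Joint 6 is at its limit here. I'm backing off at once.

Request:
{"fn": "drive_tool", "kwargs": {"commands": [{"slide": [0.04, 0.04, 0], "twist": -0.03}, {"slide": [0.05, 0.05, 0], "twist": -0.03}, {"slide": [0.06, 0.06, 0], "twist": 0}, {"slide": [0.04, 0.06, 0], "twist": 0}, {"slide": [0, 0, 0], "twist": 0}]}}

```text
time_s: 45.75
eef_pos: [0.3716, -0.2074, 0.1752]
ee_rot: [-1.594, 0.012, 0.142]
force: [0.1, -1.0, -0.2]
grip_width: 0.0857
```

```bash
python3 st.py;  python3 -c "
from bench import r
s=r.state();print(s['joints'].round(4))"
```

```text
45.75 [ 371.6 -207.4  175.2] w 85.7 tilt mrad [-96.4 -29.4] yaw 94.78 F [ 0.1 -1.  -0.2] q6 -2.27
[-0.6287 -0.0889  1.8013 -0.0809  1.4904 -2.2728]
```

Request:
{"fn": "drive_tool", "kwargs": {"commands": [{"slide": [0, 0.06, 0], "twist": 0}, {"slide": [0, 0.07, 0], "twist": 0}, {"slide": [0, 0.07, 0], "twist": 0}, {"slide": [0, 0.07, 0], "twist": 0}, {"slide": [0, 0.07, 0], "twist": 0}, {"slide": [0, 0.07, 0], "twist": 0}, {"slide": [0, 0.07, 0], "twist": 0}, {"slide": [0, 0.07, 0], "twist": 0}, {"slide": [0, 0.06, 0], "twist": 0}, {"slide": [0, 0, 0], "twist": 0}]}}

```text
time_s: 46.75
eef_pos: [0.3723, 0.1101, 0.1812]
ee_rot: [-1.591, 0.013, 0.137]
force: [-0.1, -1.0, 0.5]
grip_width: 0.0852
```

```bash
sed -i 's/"q6",s\["joints"\]\[5\].round(2))/"q",s["joints"].round(3))/' st.py; python3 st.py
```

```text
46.75 [372.3 110.1 181.2] w 85.2 tilt mrad [-94.1 -26.3] yaw 94.59 F [-0.1 -1.   0.5] q [ 0.102 -0.157  1.849 -0.017  1.546 -1.546]
```

Request:
{"fn": "drive_tool", "kwargs": {"commands": [{"slide": [0, 0, 0.09], "twist": 0}, {"slide": [0, 0, 0], "twist": 0}, {"slide": [0, 0, -0.09], "twist": 0}, {"slide": [0, 0, 0], "twist": 0}]}}

```text
time_s: 47.15
eef_pos: [0.3732, 0.1101, 0.1843]
ee_rot: [-1.591, 0.01, 0.137]
force: [0.0, -0.7, 0.1]
grip_width: 0.0853
```

```bash
python3 st.py
```

```text
47.15 [373.2 110.1 184.3] w 85.3 tilt mrad [-92.5 -26. ] yaw 94.68 F [ 0.  -0.7  0.1] q [ 0.102 -0.158  1.843 -0.016  1.551 -1.548]
```

Request:
{"fn": "drive_tool", "kwargs": {"commands": [{"slide": [-0.04, -0.01, -0.08], "twist": 0}, {"slide": [-0.04, -0.01, -0.07], "twist": 0}, {"slide": [0, 0, 0], "twist": 0}]}}

```text
time_s: 47.45
eef_pos: [0.3341, 0.099, 0.1119]
ee_rot: [-1.591, 0.009, 0.134]
force: [1.0, -0.4, 1.3]
grip_width: 0.0852
```

```bash
python3 st.py
```

```text
47.45 [334.1  99.  111.9] w 85.2 tilt mrad [-89.5 -25.5] yaw 94.58 F [ 1.  -0.4  1.3] q [ 0.083 -0.198  2.028 -0.018  1.404 -1.563]
```

Request:
{"fn": "drive_tool", "kwargs": {"commands": [{"slide": [0, 0, 0.1], "twist": 0}, {"slide": [0, 0, 0.1], "twist": 0}, {"slide": [0, 0, 0.1], "twist": 0}, {"slide": [0, 0, 0], "twist": 0}]}}

```text
time_s: 47.85
eef_pos: [0.3343, 0.098, 0.2727]
ee_rot: [-1.59, 0.008, 0.129]
force: [0.7, 1.2, -1.9]
grip_width: 0.0853
```

```bash
python3 st.py
```

```text
47.85 [334.3  98.  272.7] w 85.3 tilt mrad [-86.3 -24.8] yaw 94.44 F [ 0.7  1.2 -1.9] q [ 0.08  -0.285  1.765 -0.018  1.75  -1.57 ]
```

Request:
{"fn": "drive_tool", "kwargs": {"commands": [{"slide": [0, 0, -0.1], "twist": 0}, {"slide": [0, 0, -0.1], "twist": 0}, {"slide": [0, 0, -0.1], "twist": 0}, {"slide": [0, 0, 0], "twist": 0}]}}

```text
time_s: 48.25
eef_pos: [0.3394, 0.0976, 0.1307]
ee_rot: [-1.59, -0.002, 0.115]
force: [0.5, 0.3, 1.2]
grip_width: 0.0853
```

```bash
python3 st.py
```

```text
48.25 [339.4  97.6 130.7] w 85.3 tilt mrad [-70.6 -23.3] yaw 94.3 F [0.5 0.3 1.2] q [ 0.077 -0.22   2.003 -0.018  1.43  -1.565]
```

Request:
{"fn": "drive_tool", "kwargs": {"commands": [{"slide": [0, 0, 0.1], "twist": 0}, {"slide": [0, 0, 0.1], "twist": 0}, {"slide": [0, 0, 0.1], "twist": 0}, {"slide": [0, 0, 0], "twist": 0}, {"slide": [0, 0, -0.1], "twist": 0}, {"slide": [0, 0, -0.1], "twist": 0}, {"slide": [0, 0, -0.1], "twist": 0}, {"slide": [0, 0, 0], "twist": 0}, {"slide": [-0.01, 0, 0.1], "twist": 0}, {"slide": [0, 0, 0.1], "twist": 0}, {"slide": [0, 0, 0.1], "twist": 0}, {"slide": [0, 0, 0], "twist": 0}, {"slide": [0, 0, -0.1], "twist": 0}, {"slide": [0, 0, -0.1], "twist": 0}, {"slide": [0, 0, -0.1], "twist": 0}, {"slide": [0, 0, 0], "twist": 0}]}}

```text
time_s: 49.85
eef_pos: [0.3405, 0.0965, 0.1925]
ee_rot: [-1.588, -0.042, 0.069]
force: [-0.1, 0.9, 0.8]
grip_width: 0.0852
```

```bash
python3 st.py
```

```text
49.85 [340.5  96.5 192.5] w 85.2 tilt mrad [-16.7 -18.8] yaw 94.04 F [-0.1  0.9  0.8] q [ 0.074 -0.301  1.935 -0.018  1.526 -1.567]
```

Request:
{"fn": "drive_tool", "kwargs": {"commands": [{"slide": [0, 0, -0.1], "twist": 0}, {"slide": [0, 0, -0.09], "twist": 0}, {"slide": [0, 0, 0], "twist": 0}]}}

```text
time_s: 50.15
eef_pos: [0.3472, 0.0968, 0.1111]
ee_rot: [-1.588, -0.052, 0.058]
force: [-0.7, 1.0, 0.5]
grip_width: 0.0854
```

```bash
python3 st.py
```

```text
50.15 [347.2  96.8 111.1] w 85.4 tilt mrad [ -2.9 -17.9] yaw 94.01 F [-0.7  1.   0.5] q [ 0.073 -0.237  2.056 -0.018  1.326 -1.563]
```

Request:
{"fn": "drive_tool", "kwargs": {"commands": [{"slide": [0.01, 0.02, 0], "twist": 0.01}, {"slide": [0.01, 0.02, 0], "twist": 0.01}, {"slide": [0.01, 0.02, 0], "twist": 0.01}, {"slide": [0.01, 0.02, 0], "twist": 0.01}, {"slide": [0.01, 0.02, 0], "twist": 0.01}, {"slide": [0.01, 0.02, 0], "twist": 0.01}, {"slide": [0.01, 0.02, 0], "twist": 0.01}, {"slide": [0.01, 0.02, 0], "twist": 0.01}, {"slide": [0.01, 0.02, 0], "twist": 0.01}, {"slide": [0.01, 0.02, 0], "twist": 0.01}, {"slide": [0.01, 0.02, 0], "twist": 0.01}, {"slide": [0.01, 0.02, 0], "twist": 0.01}, {"slide": [0.01, 0.02, 0], "twist": 0.01}, {"slide": [0.01, 0.02, 0], "twist": 0.01}, {"slide": [0.01, 0.02, 0], "twist": 0.01}, {"slide": [0.01, 0.02, 0], "twist": 0.01}]}}

```text
time_s: 51.75
eef_pos: [0.4403, 0.2724, 0.1253]
ee_rot: [-1.53, -0.496, 0.473]
force: [0.3, -0.4, -0.2]
grip_width: 0.0854
```

```bash
python3 st.py 432.4 273.3 11
```

```text
51.75 [440.3 272.4 125.3] w 85.4 tilt mrad [17.6 -9.1] yaw 125.37 F [ 0.3 -0.4 -0.2] q [ 0.415  0.086  1.728 -0.016  1.315 -1.769]
delta mm [  -7.9    0.9 -114.3] share [-0.0158  0.0019 -0.2286]
```

Request:
{"fn": "drive_tool", "kwargs": {"commands": [{"slide": [-0.008, 0, -0.02], "twist": -0.01}, {"slide": [-0.008, 0, -0.02], "twist": -0.002}, {"slide": [0, 0, -0.02], "twist": 0}, {"slide": [0, 0, -0.02], "twist": 0}, {"slide": [0, 0, -0.02], "twist": 0}, {"slide": [0, 0, -0.02], "twist": 0}, {"slide": [0, 0, -0.02], "twist": 0}, {"slide": [0, 0, 0], "twist": 0}]}}

```text
time_s: 52.55
eef_pos: [0.433, 0.2742, 0.0498]
ee_rot: [-1.536, -0.471, 0.45]
force: [0.4, -0.2, -0.5]
grip_width: 0.0856
```

```bash
python3 st.py 432.4 273.3 11.5; sed -i 's/g\[100:190,180:270\]/g[200:330,365:495]/' nut.py; python3 nut.py n8
```

```text
52.55 [433.  274.2  49.8] w 85.6 tilt mrad [17.  -9.8] yaw 123.6 F [ 0.4 -0.2 -0.5] q [ 0.424  0.151  1.822 -0.017  1.157 -1.726]
delta mm [ -0.6  -0.9 -38.3] share [-0.0012 -0.0017 -0.0765]
```

View pics/n8.png

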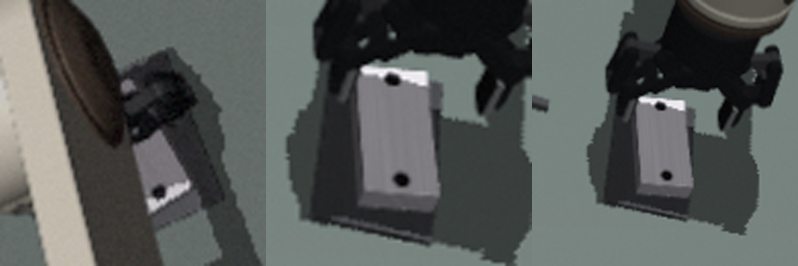

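Request:
{"fn": "drive_tool", "kwargs": {"commands": [{"slide": [-0.001, -0.002, -0.02], "twist": -0.002}, {"slide": [0, 0, -0.02], "twist": 0}, {"slide": [0, 0, -0.02], "twist": 0}, {"slide": [0, 0, -0.014], "twist": 0}, {"slide": [0, 0, 0], "twist": 0}, {"slide": [0, 0, 0], "twist": 0}]}}

```text
time_s: 53.25
eef_pos: [0.4334, 0.2735, 0.0114]
ee_rot: [-1.537, -0.468, 0.442]
force: [0.3, 0.2, 0.4]
grip_width: 0.086
```

```bash
python3 st.py 432.4 273.3 11.5
```

```text
53.25 [433.4 273.5  11.4] w 86.0 tilt mrad [19.4 -8.8] yaw 123.2 F [0.3 0.2 0.4] q [ 0.423  0.198  1.858 -0.018  1.072 -1.719]
delta mm [-1.  -0.2  0.1] share [-0.0019 -0.0004  0.0001]
```

Request:
{"fn": "drive_tool", "kwargs": {"commands": [{"slide": [-0.001, 0, 0], "twist": 0}, {"slide": [0, 0, 0], "twist": 0}, {"slide": [0, 0, 0], "twist": 0}, {"slide": [0, 0, 0], "twist": 0}, {"slide": [0, 0, 0], "twist": 0}, {"slide": [0, 0, 0], "twist": 0}, {"slide": [0, 0, 0], "twist": 0}], "hand": 1, "newtons": 50}}

```text
time_s: 53.95
eef_pos: [0.4332, 0.2737, 0.0126]
ee_rot: [-1.537, -0.469, 0.441]
force: [0.6, -0.0, -2.5]
grip_width: 0.0487
```

```bash
python3 st.py 432.4 273.3 11.5
```

```text
53.95 [433.2 273.7  12.6] w 48.7 tilt mrad [20.7 -8.3] yaw 123.21 F [ 0.6 -0.  -2.5] q [ 0.423  0.195  1.858 -0.018  1.073 -1.719]
delta mm [-0.8 -0.4 -1.1] share [-0.0016 -0.0008 -0.0021]
```

Request:
{"fn": "drive_tool", "kwargs": {"commands": [{"slide": [0, 0, 0.02], "twist": 0}, {"slide": [0, 0, 0.02], "twist": 0}, {"slide": [0, 0, 0.03], "twist": 0}, {"slide": [0, 0, 0.03], "twist": 0}, {"slide": [0, 0, 0.02], "twist": 0}, {"slide": [0, 0, 0.01], "twist": 0}]}}

```text
time_s: 54.55
eef_pos: [0.4329, 0.2736, 0.083]
ee_rot: [-1.536, -0.469, 0.441]
force: [0.9, 0.1, -3.1]
grip_width: 0.0489
```

```bash
python3 st.py 439.2 3 60;python3 nut.py n9
```

```text
54.55 [432.9 273.6  83. ] w 48.9 tilt mrad [20.9 -8.1] yaw 123.21 F [ 0.9  0.1 -3.1] q [ 0.423  0.111  1.792 -0.017  1.222 -1.722]
delta mm [   6.3 -270.6  -23. ] share [ 0.0125 -0.5412 -0.0461]
```

View pics/n9.png

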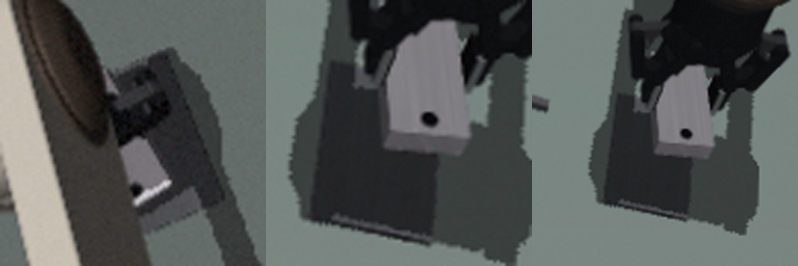

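Request:
{"fn": "drive_tool", "kwargs": {"commands": [{"slide": [0.001, -0.02, 0], "twist": -0.006}, {"slide": [0.001, -0.03, 0], "twist": -0.006}, {"slide": [0.001, -0.03, 0], "twist": -0.006}, {"slide": [0.001, -0.03, 0], "twist": -0.006}, {"slide": [0.001, -0.03, 0], "twist": -0.006}, {"slide": [0.001, -0.03, 0], "twist": -0.006}, {"slide": [0.001, -0.03, 0], "twist": -0.006}, {"slide": [0.001, -0.03, 0], "twist": -0.006}, {"slide": [0.001, -0.03, 0], "twist": -0.006}, {"slide": [0.001, -0.03, 0], "twist": -0.006}, {"slide": [0.001, -0.03, 0], "twist": -0.006}, {"slide": [0.001, -0.03, 0], "twist": -0.006}, {"slide": [0.001, -0.03, 0], "twist": -0.006}, {"slide": [0, -0.03, 0], "twist": -0.006}, {"slide": [0, -0.03, 0], "twist": -0.006}, {"slide": [0, -0.03, 0], "twist": -0.006}, {"slide": [0, -0.02, 0], "twist": -0.004}]}}

```text
time_s: 56.35
eef_pos: [0.4295, 0.0028, 0.0725]
ee_rot: [-1.58, -0.179, 0.183]
force: [0.3, 0.1, -2.5]
grip_width: 0.0484
```

```bash
python3 st.py 439.2 3 40
```

```text
56.35 [429.5   2.8  72.5] w 48.4 tilt mrad [ -0.2 -17. ] yaw 103.18 F [ 0.3  0.1 -2.5] q [-0.16  -0.04   1.973 -0.018  1.206 -1.955]
delta mm [  9.7   0.2 -32.5] share [ 0.0193  0.0003 -0.065 ]
```

Request:
{"fn": "drive_tool", "kwargs": {"commands": [{"slide": [0.01, 0, 0], "twist": 0.006}, {"slide": [0.01, 0, 0], "twist": 0.006}, {"slide": [0, 0, -0.02], "twist": 0}, {"slide": [0, 0, -0.02], "twist": 0}, {"slide": [0, 0, -0.02], "twist": 0}, {"slide": [0, 0, 0], "twist": 0}]}}

```text
time_s: 56.95
eef_pos: [0.4389, 0.0024, 0.0384]
ee_rot: [-1.577, -0.209, 0.215]
force: [-0.3, -1.6, -1.9]
grip_width: 0.049
```

```bash
python3 st.py 439.2 3 10.6; sed -i 's/g\[200:330,365:495\]/g[160:260,270:370]/' nut.py; python3 nut.py n10
```

```text
56.95 [438.9   2.4  38.4] w 49.0 tilt mrad [ -1.8 -16.5] yaw 105.43 F [-0.3 -1.6 -1.9] q [-0.158  0.024  1.988 -0.018  1.128 -1.99 ]
delta mm [  0.3   0.6 -27.8] share [ 0.0006  0.0012 -0.0556]
```

View pics/n10.png

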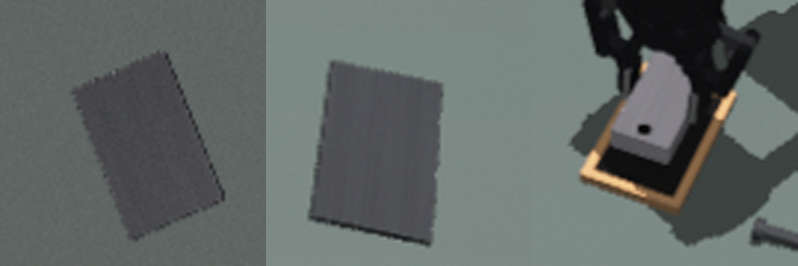

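The block sits over the nest, aligned with it. I'll lower it gently.

Request:
{"fn": "drive_tool", "kwargs": {"commands": [{"slide": [0.001, 0.001, -0.016], "twist": 0}, {"slide": [0, 0, -0.014], "twist": 0}, {"slide": [0, 0, -0.01], "twist": 0}, {"slide": [0, 0, -0.006], "twist": 0}]}}

```text
time_s: 57.45
eef_pos: [0.4407, 0.0029, 0.0158]
ee_rot: [-1.578, -0.211, 0.212]
force: [0.2, -0.0, -3.0]
grip_width: 0.0487
```

```bash
python3 st.py 439.2 3 10.6
```

```text
57.45 [440.7   2.9  15.8] w 48.7 tilt mrad [  1.7 -17. ] yaw 105.44 F [ 0.2 -0.  -3. ] q [-0.156  0.058  2.008 -0.019  1.072 -1.988]
delta mm [-1.5  0.1 -5.2] share [-0.0031  0.0002 -0.0103]
```

Request:
{"fn": "drive_tool", "kwargs": {"commands": [{"slide": [-0.002, 0, -0.004], "twist": 0}, {"slide": [0, 0, -0.003], "twist": 0}]}}

```text
time_s: 57.65
eef_pos: [0.4395, 0.0029, 0.0117]
ee_rot: [-1.577, -0.211, 0.213]
force: [-0.5, -0.1, -3.1]
grip_width: 0.0487
```

Request:
{"fn": "drive_tool", "kwargs": {"commands": [{"slide": [0, 0, -0.003], "twist": 0}]}}

```text
time_s: 57.75
eef_pos: [0.4396, 0.0028, 0.0103]
ee_rot: [-1.578, -0.211, 0.213]
force: [-9.0, 0.2, 31.5]
grip_width: 0.0486
```

Request:
{"fn": "drive_tool", "kwargs": {"commands": [{"slide": [0, 0, 0], "twist": 0}, {"slide": [0, 0, 0], "twist": 0}], "newtons": 20}}

```text
time_s: 57.95
eef_pos: [0.4399, 0.0028, 0.0108]
ee_rot: [-1.578, -0.212, 0.212]
force: [-1.0, 0.4, 0.0]
grip_width: 0.0487
```

Request:
{"fn": "drive_tool", "kwargs": {"commands": [{"slide": [0, 0, -0.001], "twist": 0}]}}

```text
time_s: 58.05
eef_pos: [0.44, 0.0028, 0.0106]
ee_rot: [-1.578, -0.212, 0.212]
force: [-2.2, -0.3, 2.2]
grip_width: 0.0489
```

Resting on the floor. Now I release and look.

Request:
{"fn": "drive_tool", "kwargs": {"commands": [{"slide": [0, 0, 0], "twist": 0}, {"slide": [0, 0, 0], "twist": 0}, {"slide": [0, 0, 0], "twist": 0}, {"slide": [0, 0, 0], "twist": 0}, {"slide": [0, 0, 0], "twist": 0}], "hand": 0.15}}

```text
time_s: 58.55
eef_pos: [0.4405, 0.0026, 0.0107]
ee_rot: [-1.578, -0.213, 0.211]
force: [1.0, -0.1, 0.7]
grip_width: 0.0728
```

Request:
{"fn": "drive_tool", "kwargs": {"commands": [{"slide": [0, 0, 0.01], "twist": 0}, {"slide": [0, 0, 0.03], "twist": 0}, {"slide": [0, 0, 0.06], "twist": 0}, {"slide": [0, 0, 0.08], "twist": 0}, {"slide": [0, 0.04, 0.08], "twist": 0}, {"slide": [0, 0.08, 0.04], "twist": 0}, {"slide": [0, 0.08, 0], "twist": 0}, {"slide": [0, 0.08, 0], "twist": 0}, {"slide": [0, 0.08, 0], "twist": 0}, {"slide": [0, 0.04, 0], "twist": 0}, {"slide": [0, 0, 0], "twist": 0}], "hand": 0}}

```text
time_s: 59.65
eef_pos: [0.4379, 0.2103, 0.1721]
ee_rot: [-1.576, -0.214, 0.205]
force: [0.4, 0.4, 0.3]
grip_width: 0.0855
```

```bash
python3 st.py; python3 - <<'E'
from h import *
from bench import imaging
f=imaging.grab_frame("scene");np.savez("sceneF.npz",**f); g=imaging.grab_frame("top"); np.savez("topF.npz",**g)
cv2.imwrite("pics/F.png",cv2.resize(f["color"][120:350,170:400,::-1],(600,600),interpolation=cv2.INTER_CUBIC))
P=cloud(f)
for nm,x,y,lo in(("cap",.619,-.14,.02),("nut",.6355,.1438,.02),("roller",.462,-.293,.03),("block",.4392,.003,.018)):
    m=(abs(P[...,0]-x)<.065)&(abs(P[...,1]-y)<.065)&(P[...,2]>lo)&(P[...,2]<.06); q=P[m]
    A=np.c_[q[:,:2]-q[:,:2].mean(0),np.ones(len(q))]; top=q[:,2]>np.percentile(q[:,2],30); co=np.linalg.lstsq(A[top],q[top,2],rcond=None)[0]
    print(nm,len(q),"median",(np.median(q,0)*1000).round(1),"rect",[np.round(v,1) for v in cv2.minAreaRect((q[:,:2]*1000).astype(np.float32))],"slope",co[:2].round(3))
E
```

```text
59.65 [437.9 210.3 172.1] w 85.5 tilt mrad [  7.6 -14.8] yaw 105.24 F [0.4 0.4 0.3] q [ 0.3   -0.008  1.728 -0.017  1.419 -1.534]
cap 148 median [ 624.1 -137.1   28.3] rect [array([ 621.8, -139.9]), array([29.4, 29. ]), np.float64(21.3)] slope [-0.009 -0.037]
nut 413 median [637.9 145.4  27.9] rect [array([636.8, 143.9]), array([41.5, 44.4]), np.float64(79.4)] slope [ 0.006 -0.002]
roller 304 median [ 465.7 -290.3   39.7] rect [array([ 463.5, -293.3]), array([53. , 50.5]), np.float64(63.3)] slope [ 0.01  -0.002]
block 878 median [445.    6.8  27.6] rect [array([440.2,   4.2]), array([103.1,  50.7]), np.float64(15.6)] slope [-0.001  0.   ]
```

View pics/F.png

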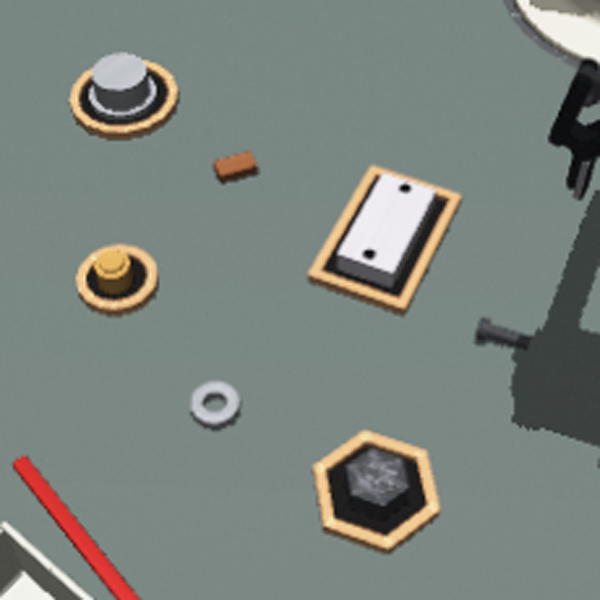

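The picture shows all four parts flat in their nests (in the zoom: roller (122,80), cap (113,270), block (388,228), nut (377,475)), and the arm is clear.

```bash
python3 -c "
from bench import r
print(r.state()['qvel'].round(3)); print(r.job_done())"
```

```text
[-0.032 -0.006  0.011 -0.004 -0.003 -0.009]
the job is handed in; nothing more can be done
None
```

I took the stack apart from the top down, and each part now lies flat and right way up in its own nest: cap, nut, roller, then block. I handed the job in at about 60 s with the arm clear and the gripper open. The final picture shows all four parts within 3 mm of their nest centres. Their top heights match to about 2 mm, allowing for the camera reading 1–2 mm high, and the nut, roller and block are level.

- **Cap check:** its fitted slope came out at 0.037. That fit mixes in the step on its top, and in the picture it looks upright.
- **Tool tilt:** the tool picked up a lean of up to about 50 mrad during fast moves, which I removed before setting down the roller.
- **Joint 6:** while I was levelling the empty gripper before the block, joint 6 came right up to its limit. It read -2.807 against -2.81, and the tool leaned about 100 mrad. I backed off at once and levelled it again before gripping the block.
- **Set-down forces:** the wrist force reached about 41 N (40.6 N upward) for a moment on setting down the cap, and about 32 N on the block. Both were through the held part, well under the 120 N wrist limit.

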